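Lock the micromanipulator's tilt shaft on its flat

TASK

Turn the tilt clamp's shaft by its crank lever, gently, until you feel the shaft's hidden flat settle under the setscrew, and leave it there. Then take the hex T-key from its stand, tighten the setscrew clockwise with it until it bottoms firmly on the flat (about a sixth of a turn; if it jams much sooner the flat is not under it), and put the key back fully home in its stand. Never force the lever, and leave the other things on the bench as they are.

Things in the scene. Friction and masses are not known exactly. Their poses are not given: they have to be found in the camera images.
- clamp: tilt clamp: aluminium block 60 (x) x 56 (y) mm, top 112 mm up, fixed, on a dark plate 120 x 90 x 10. Origin: centre of the underside. A level shaft runs along the clamp's y, 70 mm above the origin: the lever (a bar 14 x 8 mm) swings in the plane y = +55 mm, a fixed 52 mm disc is at y = -61. A sprung shoe under the setscrew rides on the shaft; the shaft's one flat is hidden in the block.
- lever (a joint): angle (rad) of lever and shaft about the clamp's +y: 0 = lever straight up, negative = leaning to the clamp's -x (starts at -1.1 to -0.95), stops -1.25 and 1.35. The angle that puts the flat under the screw differs each time, anywhere in -0.4 to 1.0, unseen. Nearing it from below, the lever snaps about 0.3 rad ahead by itself into a seat.
- handle_mid (a point): centre of the lever's handle: an aluminium roller, 20 mm thick, 30 mm long, lying along the clamp's y, spinning freely on the lever's end 70 mm from the shaft's axis, in the plane y = +78 mm of the clamp. Along its arc it takes 1 to 3 N on the round of the shaft; the seat on the flat resists with 5 N and more and gives at about 10 N, so stop at 4 to 6 N (0.3 N m). Over 20 N harms the shaft.
- screw_top (a point): centre of the mouth of the setscrew's hex socket, upright, over the middle of the clamp; head 26 mm wide, standing 24 mm above the boss. Socket 12.8 mm across flats, 11 mm deep. Its x axis is square to one of the six flats and turns with the screw.
- screw (a joint): how far (rad) the setscrew is turned clockwise seen from above; 0 at the start. Turning takes 0.08 N m. On the round of the shaft it jams after 0.3 to 0.5 rad; with the flat under it, it bottoms at 1.08 rad and the torque rises steeply; tight from 0.97 rad, 0.3 N m is plenty.
- key_grip (a point): centre of the T-bar of the hex key (120 g), upright in its stand: grey bar 72 mm long (key's x), 16 mm wide (y), 18 mm high. The tip is 86 mm below. Hex 12 mm across flats with a flat square to the key's x, its last 4 mm tapered; 42 mm from the tip a stop collar 21 mm wide, then a 12 mm round shank.
- key_tip (a point): middle of the lower end of the key's hex; z points up the key.
- stand_hole (a point): centre of the mouth of the round hole (15.5 mm wide, 50 mm deep, chamfered) in the top of the key stand, a fixed grey block 70 x 70 x 55 mm. The key stands in it with its collar on the top face, its tip 42 mm below this point and the centre of its bar 44 mm above.
- dish_a: a clear shallow dish, 88 mm wide, 14 mm high, a bystander. Origin: centre of the underside.
- dish_b: a small glass dish, 60 mm wide, 14 mm high, a bystander. Origin: centre of the underside.
- lens: a steel objective lens standing upright, 32 mm wide, 44 mm high, a bystander. Origin: centre of the underside.
- oil: a small amber bottle, 32 mm wide, 60 mm high, a bystander. Origin: centre of the underside.
- slides: a white box of slides, 85 x 35 x 30 mm, a bystander. Origin: centre of the underside.
- collar: a loose aluminium shaft collar, 32 mm wide, 13 mm high, a bystander. Origin: centre of the underside.
- driver_grip (a point): a screwdriver lying down, 150 mm long, a bystander. The point is in its handle.
Not all that is in view belongs to the job. What is shaped like the clamp but orange is not meant.

How it is judged:
By the outcome, as a careful person would: the job done as asked, in the order asked, and still so for the second after the job is handed in, with the robot touching nothing.
It also fails if it takes over 72 s, if anything falls off the work surface, if the arm or the gripper's body presses on something with over 40 N, if the wrist force passes 120 N, or if a joint passes its speed limit or range.

ROBOT

A 7-joint arm with a two-finger parallel gripper is mounted at the origin on the work surface. World frame = base frame: x ahead of the robot, y to its left, z up, the work surface at z = 0. Lengths are in m, angles in rad, forces in N, time in s.
With the tool pointing down it reaches from about 0.425 to 0.975 m from the base axis. Payload 16.7 kg.
Tool frame: the origin (TCP) lies on the centre line of the jaws, within the pads' length; the fingertips stand 22 mm ahead of it and the grasp point (between the pads) lies 3 mm ahead of it; z points along the fingers, y is the direction in which the jaws open and shut (so a half turn about z gives the same grasp; the last joint's range is limited). The gripper opens to 85 mm and grips with 20 to 120 N. Pads are 22 mm wide; open, the fingers measure 114 mm over their backs; the gripper's body (76 mm by 85 mm) begins 54 mm behind the grasp point. The pads swing forward as they close: fully open they stand 13 mm farther back than shut.
Start: joints at [0.952, 0.426, 0.074, 1.606, -0.034, 1.111, -0.067], TCP at [0.306, -0.602, 0.253] pointing down, gripper open.
Joint ranges: [-2.85, 2.85], [-0.5, 2.14], [-1.23, 1.37], [0.21, 2.46], [-1.02, 4.16], [0.16, 2.05], [-2.73, 2.73]. Speed limits (rad/s): [1.89, 1.89, 2.39, 2.39, 3.01, 3.01, 3.01].

INTERFACE

Orientations are given as a unit quaternion [x, y, z, w].
In Python, from station import r gives the robot as it stands.
- The arm moves only by the tool servo_tool, never from a script. Its argument "targets" is one flat list of numbers, 6 for each row, row after row: the shift along the world's x, y, z in m, then the turn, a rotation vector about the world's x, y, z in degrees. A call has 1 to 8 rows; each row is the pose to reach, as a shift and turn from the pose commanded when the call began; what a row does not reach only later rows make up. A row lasts 1/12 s, in which the tool goes at most 41.7 mm and 7.16 degrees, less where a joint would pass 70% of its speed; a pose out of reach is approached as far as the arm can. A call with a gripper value outside its range is refused whole. "claw" is the closure, from 0 (fully open) to 1 (shut), set as the call begins (left out, the last holds). The fingers move at their own pace and stop on an object; the grip force is fixed at half the most. Time passes only in rows, so rows that repeat a pose let the fingers close. It gives the time, the measured TCP pose, the force and the opening at its end, in the units of the state.
- r.sense(): the state, without advancing time (a new reading comes with each control period).
- r.get_image(name): name is "scene" or "side" or "wrist"; returns a dict with "color" (384x512x3 uint8, red, green, blue), "fx", "fy", "cx", "cy" (pixels), "distortion" ([k1, k2, p1, p2, k3] as OpenCV has them; the pictures are not rectified), "world_from_camera" (4x4, takes a point from camera to world coordinates). Camera axes: x right, y up, looking along -z (the intrinsics and any distortion apply to the point x, -y, -z); pixel columns grow to the right and rows downward; lengths in m; the calibration is good to about 2 mm. A picture is of the moment at which its call begins. There is no depth.
- r.close_job(): hands the job in, once; it reports no verdict.
The state is a dict: "t": time; "q": joint angles; "dq": joint speeds; "joint_torque": joint torques, N m; "tcp_pos": TCP position; "ee_rot": TCP orientation; "ft_force": force on the tool from outside, world axes, zero at the start; "moment": the same for the moment, N m; "gripper_width": finger opening in m.
Only numpy, scipy, OpenCV 4.12 (cv2) and the standard library are available. Lean on these libraries where they do the work, as an engineer would, in place of code of your own. Each camera call takes 0.05 s, during which the arm holds its last target.

## Working session

There is one attempt and no reset: what is moved stays moved. The work goes in short steps, Python scripts to look and compute and a tool call to move; the robot and the scene stay as the last step left them, time stands still between calls to the robot, and variables do not carry over. Pictures are saved under pics/ and viewed, and the job is handed in when it is done.

Besides the shell and the picture viewer there is one more tool, called after ">>>" as name(argument=value, ...), one argument or row to a line, values as JSON. servo_tool: Moves the arm, as the interface text tells. Its arguments: {"type":"object","properties":{"targets":{"type":"array"},"claw":{"type":"number"}},"required":["targets"]}

```bash
ls; mkdir -p pics
python3 - <<'E'
from station import r
import cv2
s=r.sense(); print({k:(v if not hasattr(v,'tolist') else v.tolist()) for k,v in s.items()})
for n in ["scene","side","wrist"]:
    d=r.get_image(n); cv2.imwrite(f"pics/{n}0.png",d["color"][:,:,::-1])
    print(n,d["fx"],d["fy"],d["cx"],d["cy"],d["distortion"]);print(d["world_from_camera"])
E
```

```text
pics
{'t': 0.0, 'q': [0.9514936393614563, 0.42670700914313375, 0.07384380835265378, 1.6066176060918542, -0.03409010888122704, 1.1108067976307074, -0.06711039861815293], 'dq': [-0.0012174628548263546, -0.0003794750440708561, 0.0012614454399677312, 0.0012217113915335273, -0.0004525925024120521, 0.0004462394746212695, 0.0007919218926680749], 'joint_torque': [1.558605958962289e-05, -94.9854326248169, 3.760802149772644, -46.35084271430969, 0.01918079622555524, 0.010216270457021892, 1.6524722923350055e-05], 'tcp_pos': [0.30538122105528476, -0.6015358705398444, 0.2526223695662379], 'ee_rot': [0.9725407792100577, 0.23273165526713094, -0.0001964991604644367, -0.00060893201209954], 'ft_force': [-0.5317629001203541, -0.011282091028346618, -0.16376831868227515], 'moment': [0.010860145512076274, 0.02801007054037454, -0.021198952498203538], 'gripper_width': 0.08559321662688357}
scene 400.40312586687793 400.40312586687793 254.49008094884837 184.3181952807702 [-0.0669198  0.         0.         0.         0.       ]
[[ 0.80740565 -0.42407413  0.41019173  0.91584898]
 [ 0.58995038  0.57158348 -0.5703077  -0.51224189]
 [ 0.00739393  0.70246242  0.71168243  0.72901448]
 [ 0.          0.          0.          1.        ]]
side 402.50271408466193 402.50271408466193 255.77471961965773 191.3107073457431 [0.02193436 0.         0.         0.         0.        ]
[[-0.67471504  0.45961152 -0.57750919  0.04378359]
 [-0.73800555 -0.40912505  0.53662324  0.50276713]
 [ 0.01036474  0.78827276  0.61523867  0.69699973]
 [ 0.          0.          0.          1.        ]]
wrist 270.4919344459826 270.4919344459826 254.18468279153592 195.2112697287962 [-0.04758138  0.          0.          0.          0.        ]
[[ 0.45250831  0.86036934  0.23452255  0.3648619 ]
 [-0.89175936  0.43693837  0.11768651 -0.57195376]
 [-0.00121803 -0.2623918   0.96496065  0.37290327]
 [ 0.          0.          0.          1.        ]]
```

View pics/scene0.png

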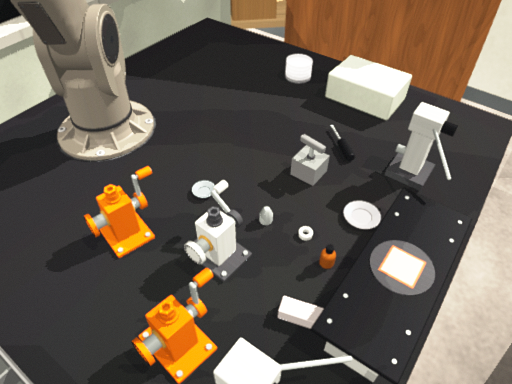

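View pics/side0.png

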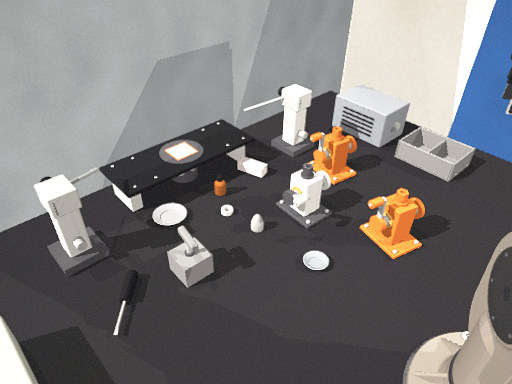

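View pics/wrist0.png

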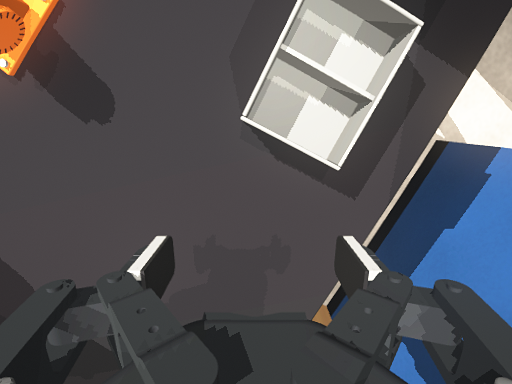

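The scene view shows the aluminium clamp at about (215,235), with orange look-alikes at (120,220) and (175,335). The key in its grey stand is at (312,160). In the side view the clamp is at (306,190) and the key and stand are at (190,255). I'll write helpers and zoom in.

```bash
cat > h.py <<'E'
import numpy as np, cv2
from station import r
from scipy.spatial.transform import Rotation as R
def cam(d):
    K=np.array([[d["fx"],0,d["cx"]],[0,d["fy"],d["cy"]],[0,0,1.]]); return K,np.array(d["distortion"],float),np.array(d["world_from_camera"])
def ray(d,px):
    K,D,T=cam(d); u=cv2.undistortPoints(np.array([[px]],float),K,D)[0,0]
    v=T[:3,:3]@np.array([u[0],-u[1],-1.]); return T[:3,3],v/np.linalg.norm(v)
def onz(d,px,z):
    o,v=ray(d,px); return o+v*(z-o[2])/v[2]
def tri(*dp):
    A=np.zeros((3,3));b=np.zeros(3);rs=[ray(d,p) for d,p in dp]
    for o,v in rs:
        P=np.eye(3)-np.outer(v,v);A+=P;b+=P@o
    x=np.linalg.solve(A,b); return x,[float(np.linalg.norm((np.eye(3)-np.outer(v,v))@(x-o)))*1000 for o,v in rs]
def proj(d,X):
    K,D,T=cam(d); p=np.linalg.inv(T)@np.append(X,1); q=np.array([[p[0],-p[1],-p[2]]])
    return cv2.projectPoints(q,np.zeros(3),np.zeros(3),K,D)[0][0,0]
def crop(d,name,x0,y0,x1,y1,s):
    c=d["color"][y0:y1,x0:x1,::-1]; c=cv2.resize(c,None,fx=s,fy=s,interpolation=cv2.INTER_CUBIC)
    for i in range(x0-x0%10+10,x1,10): cv2.putText(c,str(i),(int((i-x0)*s),8),0,.3,(0,255,255),1);cv2.line(c,(int((i-x0+.5)*s),10),(int((i-x0+.5)*s),14),(0,255,255),1)
    for i in range(y0-y0%10+10,y1,10): cv2.putText(c,str(i),(0,int((i-y0)*s)),0,.3,(0,255,255),1);cv2.line(c,(18,int((i-y0+.5)*s)),(22,int((i-y0+.5)*s)),(0,255,255),1)
    cv2.imwrite("pics/"+name+".png",c)
def st():
    s=r.sense(); print("t %.2f"%s["t"],"tcp",np.round(s["tcp_pos"],4),"rv",np.round(np.degrees(R.from_quat(s["ee_rot"]).as_rotvec()),1),"yaw? y-axis",np.round(R.from_quat(s["ee_rot"]).as_matrix()[:,1],3),"F",np.round(s["ft_force"],2),"M",np.round(s["moment"],2),"w",round(s["gripper_width"],4)); return s
E
python3 - <<'E'
from h import *
import pickle
a=r.get_image("scene");b=r.get_image("side")
pickle.dump((a,b),open("im0.pkl","wb"))
crop(a,"sc_clamp",170,160,260,290,5);crop(b,"sd_clamp",265,150,345,230,8)
crop(a,"sc_key",280,125,340,190,8);crop(b,"sd_key",155,215,225,290,8)
E
```

```text
(no output)
```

View pics/sc_clamp.png

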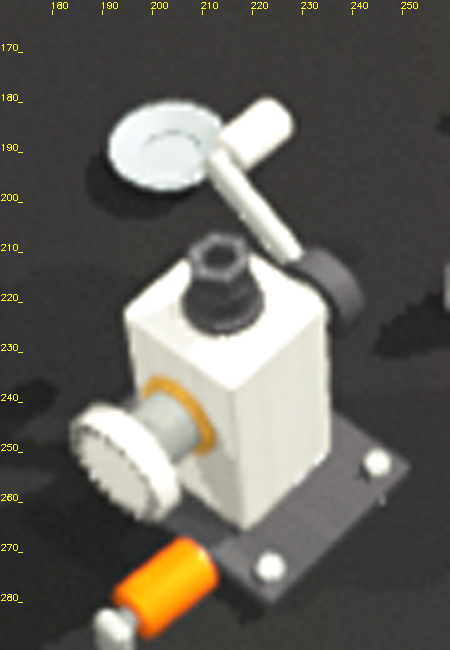

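View pics/sd_clamp.png

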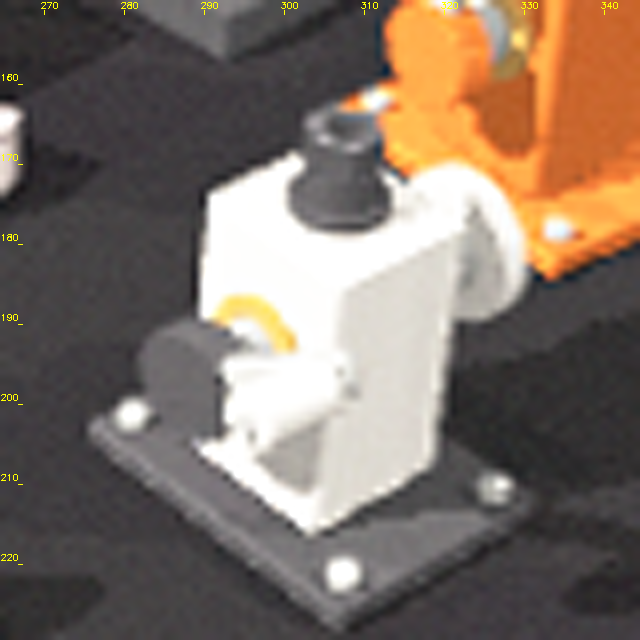

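View pics/sc_key.png

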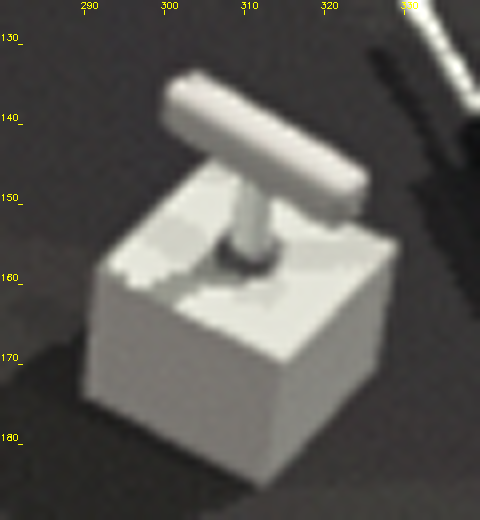

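View pics/sd_key.png

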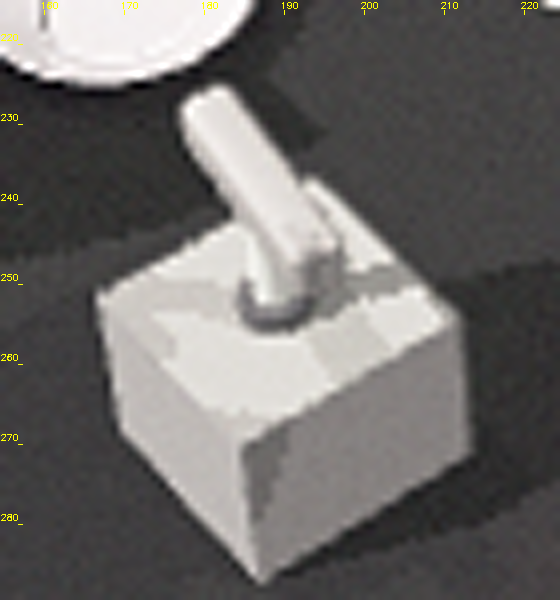

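Candidates for the clamp: aluminium at scene (215,235), orange at (120,220) and (175,335). I choose the aluminium one, and the crop shows its white block, dark screw head and aluminium roller. The only T-bar is at scene (313,143), in the grey stand. Next I triangulate.

Run:
```python
from h import *
import pickle
a,b=pickle.load(open("im0.pkl","rb"))
P=lambda n,x,y:print(n,*[(np.round(k,4) if i==0 else np.round(k,1)) for i,k in enumerate(tri((a,x),(b,y)))])
# px = x0+disp/s-.5
A=lambda u,v:(170+u/5-.5,160+v/5-.5); B=lambda u,v:(265+u/8-.5,150+v/8-.5)
KA=lambda u,v:(280+u/8-.5,125+v/8-.5); KB=lambda u,v:(155+u/8-.5,215+v/8-.5)
P("screw top",A(220,255),B(345,130))
P("block corner near scene(bottom of pic top face)",A(232,388),B(470,228))
P("block corner near side/ left in scene",A(126,312),B(340,290))
P("corner right scene", A(327,300),B(207,195))
P("handle mid",A(256,132),B(295,395))
P("disc centre",A(122,463),B(480,240))
P("plate corner right scene",A(408,465),B(92,428))
P("bar left end top",KA(190,90),KB(315,245))
P("bar right end",KA(355,190),KB(205,105))
P("stand corner L",KA(100,262),KB(245,440))
P("stand corner front",KA(285,362),KB(103,295)) # guess
P("stand corner right",KA(397,242),KB(305,178))
P("stand left2",KA(100,262),KB(462,318))
P("collar",KA(250,262),KB(272,312))
```

```text
screw top [ 0.5558 -0.1458  0.1412] [0.5 0.5]
block corner near scene(bottom of pic top face) [ 0.5549 -0.1776  0.0902] [22. 22.]
block corner near side/ left in scene [ 0.5301 -0.1501  0.0925] [19.6 19.6]
corner right scene [ 0.5873 -0.1203  0.112 ] [0.4 0.4]
handle mid [ 0.5032 -0.066   0.1119] [1.6 1.6]
disc centre [ 0.5497 -0.2104  0.0713] [2.3 2.3]
plate corner right scene [ 0.6171 -0.1056  0.007 ] [0.7 0.7]
bar left end top [0.5528 0.1998 0.1036] [0.3 0.3]
bar right end [0.617  0.1903 0.1017] [0.1 0.1]
stand corner L [0.5468 0.2071 0.0318] [22.9 22.9]
stand corner front [0.6183 0.206  0.0289] [23. 23.]
stand corner right [0.6172 0.1828 0.0788] [19.8 19.8]
stand left2 [0.5466 0.162  0.0551] [0.6 0.6]
collar [0.584  0.1961 0.0513] [1.1 1.1]
```

Run:
```python
from h import *
import pickle
a,b=pickle.load(open("im0.pkl","rb"))
for n,p,q in [("white scope top",(246,345),(297,92)),("orangeA handle",(146,172),(376,203)),("orangeA top",(112,192),(402,195)),("orangeB top",(165,306),(336,130)),("orangeB handle",(204,276),(319,138))]:
    x,e=tri((a,p),(b,q));print(n,np.round(x,3),np.round(e,1))
```

```text
white scope top [ 0.78 -0.34  0.2 ] [0.8 0.8]
orangeA handle [ 0.364 -0.149  0.139] [2.9 2.9]
orangeA top [ 0.346 -0.227  0.131] [1.7 1.7]
orangeB top [ 0.624 -0.344  0.138] [2.4 2.4]
orangeB handle [ 0.631 -0.269  0.138] [4.9 4.9]
```

>>> servo_tool(
  targets=[0.017,0.035,0.02,0,0,4,0.034,0.069,0.04,0,0,9,0.051,0.103,0.06,0,0,15,0.068,0.137,0.08,0,0,21,0.084,0.172,0.1,0,0,27,0.101,0.206,0.107,0,0,33,0.118,0.24,0.107,0,0,39,0.135,0.275,0.107,0,0,45],
)

```text
t: 0.92
tcp_pos: [0.4413, -0.3249, 0.3614]
ee_rot: [0.808, 0.589, 0.0, 0.001]
ft_force: [0.7, -0.4, 0.2]
gripper_width: 0.0855
```

>>> servo_tool(
  targets=[0.015,0.03,0,0,0,3,0.032,0.065,0,0,0,6,0.05,0.1,0,0,0,9,0.068,0.137,0,0,0,12,0.085,0.17,0,0,0,14,0.1,0.206,0,0,0,14,0.1,0.206,0,0,0,14,0.1,0.206,0,0,0,14],
)

```text
t: 1.58
tcp_pos: [0.5411, -0.1184, 0.3602]
ee_rot: [0.73, 0.683, 0.0, -0.0]
ft_force: [0.2, -1.1, -0.0]
gripper_width: 0.0855
```

Run:
```python
from h import *
import pickle
s=st()
w=r.get_image("wrist");pickle.dump(w,open("w1.pkl","wb"))
cv2.imwrite("pics/w1.png",w["color"][:,:,::-1])
print(np.round(w["world_from_camera"],3))
```

```text
t 1.58 tcp [ 0.5411 -0.1184  0.3602] rv [-131.5 -122.9   -0. ] yaw? y-axis [ 0.998 -0.067 -0.   ] F [ 0.24 -1.11 -0.03] M [-0.04  0.02  0.03] w 0.0855
[[ 0.998  0.065  0.019  0.546]
 [-0.067  0.963  0.261 -0.053]
 [-0.001 -0.261  0.965  0.48 ]
 [ 0.     0.     0.     1.   ]]
```

View pics/w1.png

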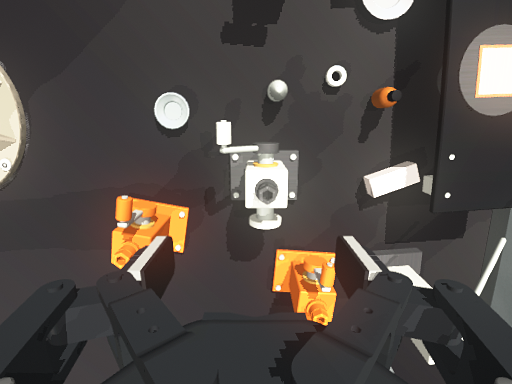

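The wrist view shows the aluminium clamp at (266,188), its roller at (223,132) and its screw at (266,190). The clamp is aligned with the tool at about -4° yaw. I'll zoom in.

Run:
```python
from h import *
import pickle
w=pickle.load(open("w1.pkl","rb"))
crop(w,"w1c",205,110,310,235,6)
```

```text
(no output)
```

View pics/w1c.png

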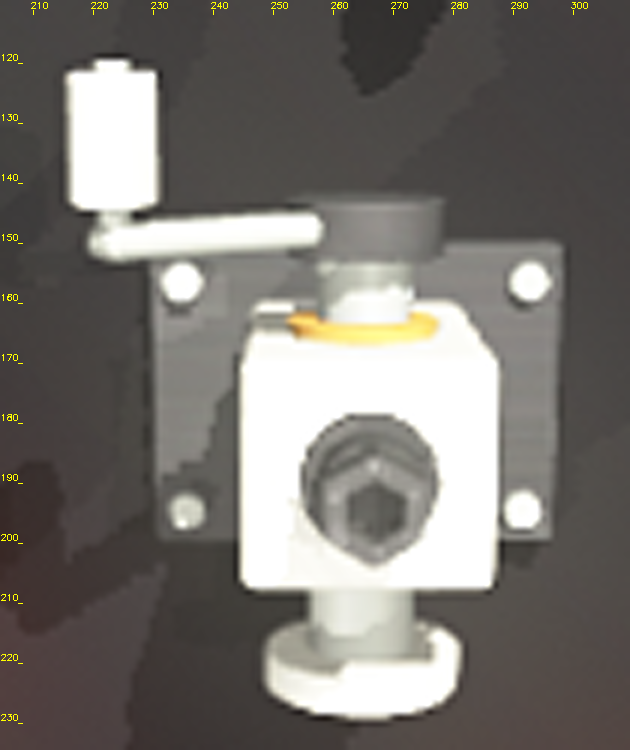

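Run:
```python
from h import *
import pickle
w=pickle.load(open("w1.pkl","rb"));a,b=pickle.load(open("im0.pkl","rb"))
W=lambda u,v:(205+u/6-.5,110+v/6-.5)
A=lambda u,v:(170+u/5-.5,160+v/5-.5); B=lambda u,v:(265+u/8-.5,150+v/8-.5)
for n,p in [("TR",(563,243)),("BR",(550,540)),("BL",(163,540))]:print(n,np.round(onz(w,W(*p),.01),4))
for n,p in [("sTL",(181,283)),("sTR",(531,283)),("sBR",(523,510)),("sBL",(187,511))]:print(n,np.round(onz(w,W(*p),.013),4))
x,e=tri((a,A(220,255)),(b,B(345,130)),(w,W(375,507)));print("screw",np.round(x,4),np.round(e,1), onz(w,W(375,507),.141))
x,e=tri((a,A(256,132)),(b,B(295,395)),(w,W(113,140)));print("handle",np.round(x,4),np.round(e,1),onz(w,W(113,140),.108))
x,e=tri((a,A(122,463)),(b,B(480,240)),(w,W(365,680)));print("disc",np.round(x,4),np.round(e,1))
```

```text
TR [ 0.6186 -0.1041  0.01  ]
BR [ 0.6124 -0.1929  0.01  ]
BL [ 0.4958 -0.1851  0.01  ]
sTL [ 0.5081 -0.1079  0.013 ]
sTR [ 0.6086 -0.1147  0.013 ]
sBR [ 0.6042 -0.1821  0.013 ]
sBL [ 0.5041 -0.1757  0.013 ]
screw [ 0.5558 -0.145   0.141 ] [1.1 0.5 1.2] [ 0.55629148 -0.14389138  0.141     ]
handle [ 0.5032 -0.065   0.1118] [1.1 2.4 1.5] [ 0.50334304 -0.06368375  0.108     ]
disc [ 0.5511 -0.2107  0.0713] [1.7 3.3 2. ]
```

>>> servo_tool(
  targets=[-0.013,0.0534,-0.03,0,0,0,-0.013,0.0534,-0.06,0,0,0,-0.013,0.0534,-0.095,0,0,0,-0.013,0.0534,-0.13,0,0,0,-0.013,0.0534,-0.16,0,0,0,-0.013,0.0534,-0.18,0,0,0,-0.013,0.0534,-0.19,0,0,0,-0.013,0.0534,-0.19,0,0,0],
)

```text
t: 2.3
tcp_pos: [0.5264, -0.0685, 0.1685]
ee_rot: [0.732, 0.681, -0.001, -0.001]
ft_force: [0.1, -0.3, 0.2]
gripper_width: 0.0855
```

Run:
```python
from h import *
s=st()
w=r.get_image("wrist")
cv2.imwrite("pics/w2.png",w["color"][:,:,::-1])
```

```text
t 2.30 tcp [ 0.5264 -0.0685  0.1685] rv [-131.7 -122.5    0.2] yaw? y-axis [ 0.997 -0.073 -0.003] F [ 0.1  -0.26  0.2 ] M [-0.02 -0.05  0.02] w 0.0855
```

View pics/w2.png

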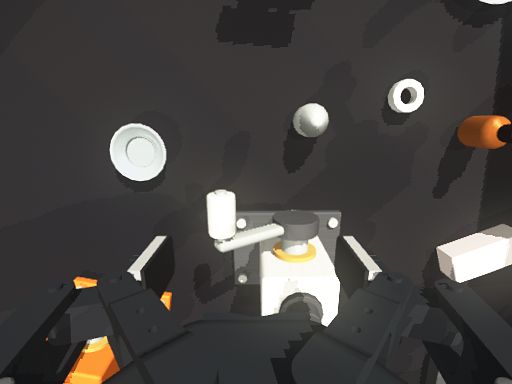

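>>> servo_tool(
  targets=[0,0,-0.02,0,0,0,0,0,-0.04,0,0,0,0,0,-0.055,0,0,0,0,0,-0.067,0,0,0,0,0,-0.067,0,0,0,0,0,-0.067,0,0,0],
)

```text
t: 2.85
tcp_pos: [0.528, -0.0677, 0.1041]
ee_rot: [0.732, 0.681, 0.0, 0.0]
ft_force: [0.3, 0.9, 0.3]
gripper_width: 0.0853
```

Run:
```python
from h import *
s=st()
w=r.get_image("wrist")
cv2.imwrite("pics/w3.png",w["color"][:,:,::-1])
b=r.get_image("side");crop(b,"sd3",240,130,360,230,6)
```

```text
t 2.85 tcp [ 0.528  -0.0677  0.1041] rv [131.7 122.6   0. ] yaw? y-axis [ 0.997 -0.072  0.   ] F [0.32 0.94 0.34] M [ 0.   -0.03 -0.02] w 0.0853
```

View pics/w3.png

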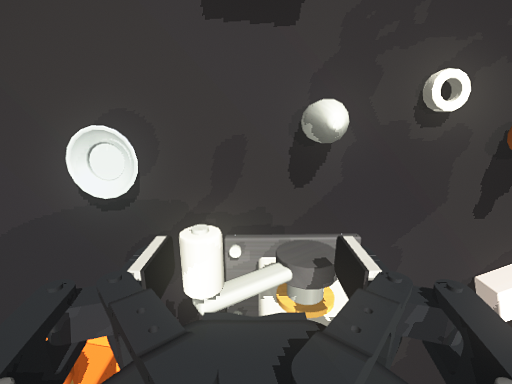

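View pics/sd3.png

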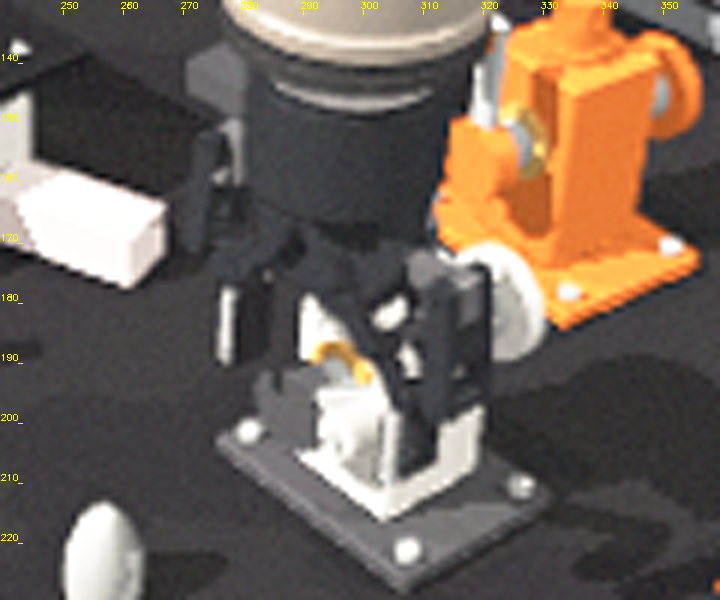

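>>> servo_tool(
  targets=[0.003,0,0,0,0,0,0.006,0,0,0,0,0,0.0085,-0.0005,0.002,0,0,0,0.0105,-0.0005,0.0045,0,0,0,0.012,-0.001,0.006,0,0,0,0.0135,-0.001,0.008,0,0,0,0.0155,-0.001,0.0098,0,0,0,0.0155,-0.001,0.0098,0,0,0],
)

```text
t: 3.62
tcp_pos: [0.5431, -0.0685, 0.1134]
ee_rot: [0.732, 0.681, -0.0, -0.0]
ft_force: [-3.1, -0.7, -0.3]
gripper_width: 0.0853
```

Run:
```python
from h import *
s=st()
w=r.get_image("wrist")
cv2.imwrite("pics/w4.png",w["color"][200:330,100:400,::-1])
```

```text
t 3.62 tcp [ 0.5431 -0.0685  0.1134] rv [-131.7 -122.7    0. ] yaw? y-axis [ 0.997 -0.071 -0.001] F [-3.11 -0.7  -0.31] M [-0.04  0.79  0.07] w 0.0853
```

View pics/w4.png

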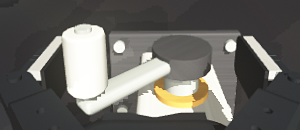

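>>> servo_tool(
  targets=[0.0012,0,0.0012,0,0,0,0.0025,0,0.0024,0,0,0,0.0038,0,0.0036,0,0,0,0.0051,-0.0003,0.0047,0,0,0,0.0051,-0.0003,0.0047,0,0,0],
)

```text
t: 4.08
tcp_pos: [0.5486, -0.069, 0.1181]
ee_rot: [0.732, 0.681, 0.0, 0.0]
ft_force: [-2.3, -1.4, -0.4]
gripper_width: 0.0851
```

>>> servo_tool(
  targets=[0.0014,0,0.0011,0,0,0,0.0028,0,0.0022,0,0,0,0.0042,0,0.0033,0,0,0,0.0056,-0.0004,0.0043,0,0,0,0.0056,-0.0004,0.0043,0,0,0],
)

```text
t: 4.5
tcp_pos: [0.5543, -0.0691, 0.1224]
ee_rot: [0.732, 0.681, 0.0, 0.0]
ft_force: [-2.2, -0.8, -0.1]
gripper_width: 0.0855
```

Run:
```python
from h import *
s=st()
w=r.get_image("wrist")
cv2.imwrite("pics/w5.png",w["color"][200:330,100:400,::-1])
```

```text
t 4.50 tcp [ 0.5543 -0.0691  0.1224] rv [1.317e+02 1.226e+02 1.000e-01] yaw? y-axis [ 0.997 -0.071  0.001] F [-2.24 -0.83 -0.08] M [-0.25  0.34  0.05] w 0.0855
```

View pics/w5.png

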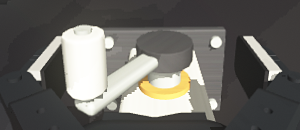

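>>> servo_tool(
  targets=[0.0015,0,0.0009,0,0,0,0.003,0,0.0018,0,0,0,0.0045,0,0.0027,0,0,0,0.0059,-0.0004,0.0036,0,0,0,0.0059,-0.0004,0.0036,0,0,0],
)

```text
t: 4.97
tcp_pos: [0.5602, -0.0695, 0.126]
ee_rot: [0.732, 0.681, 0.0, 0.0]
ft_force: [-1.1, -2.6, 1.0]
gripper_width: 0.0852
```

>>> servo_tool(
  targets=[0.0016,0,0.0008,0,0,0,0.0032,0,0.0016,0,0,0,0.0048,0,0.0024,0,0,0,0.0063,-0.0004,0.0031,0,0,0,0.0063,-0.0004,0.0031,0,0,0],
)

```text
t: 5.38
tcp_pos: [0.5665, -0.0699, 0.1291]
ee_rot: [0.732, 0.681, 0.0, 0.0]
ft_force: [-1.3, -1.0, -0.5]
gripper_width: 0.0854
```

Run:
```python
from h import *
s=st()
w=r.get_image("wrist")
cv2.imwrite("pics/w6.png",w["color"][200:330,100:400,::-1])
```

```text
t 5.38 tcp [ 0.5665 -0.0699  0.1291] rv [1.317e+02 1.226e+02 1.000e-01] yaw? y-axis [ 0.997 -0.071  0.001] F [-1.31 -0.97 -0.45] M [-0.06  0.1   0.05] w 0.0854
```

View pics/w6.png

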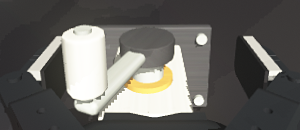

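>>> servo_tool(
  targets=[0.0016,0,0.0006,0,0,0,0.0033,0,0.0012,0,0,0,0.005,0,0.0018,0,0,0,0.0066,-0.0004,0.0024,0,0,0,0.0066,-0.0004,0.0024,0,0,0],
)

```text
t: 5.85
tcp_pos: [0.5731, -0.0703, 0.1314]
ee_rot: [0.732, 0.681, 0.0, 0.0]
ft_force: [-0.7, 0.6, 0.1]
gripper_width: 0.0856
```

>>> servo_tool(
  targets=[0.0017,0,0.0004,0,0,0,0.0034,0,0.0008,0,0,0,0.0051,0,0.0012,0,0,0,0.0068,-0.0005,0.0017,0,0,0,0.0068,-0.0005,0.0017,0,0,0],
)

```text
t: 6.27
tcp_pos: [0.5798, -0.0709, 0.133]
ee_rot: [0.732, 0.681, 0.0, 0.0]
ft_force: [-0.1, 0.2, -0.2]
gripper_width: 0.0855
```

Run:
```python
from h import *
s=st()
w=r.get_image("wrist")
cv2.imwrite("pics/w7.png",w["color"][200:330,100:400,::-1])
```

```text
t 6.27 tcp [ 0.5798 -0.0709  0.133 ] rv [131.7 122.7   0. ] yaw? y-axis [ 0.997 -0.071  0.   ] F [-0.09  0.19 -0.19] M [-0.02  0.01  0.01] w 0.0855
```

View pics/w7.png

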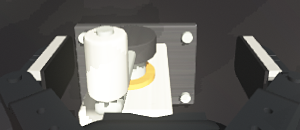

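The wrist crop shows the roller has jumped ahead: its left edge is at column 85 and the pad is at 62. Fx has dropped to about 0, so it snapped. I'll approach gently to confirm the seat.

>>> servo_tool(
  targets=[0.002,0,0.0005,0,0,0,0.004,0,0.001,0,0,0,0.006,-0.0004,0.001,0,0,0,0.0075,-0.0005,0.001,0,0,0,0.0075,-0.0005,0.001,0,0,0],
)

```text
t: 6.73
tcp_pos: [0.5872, -0.0714, 0.1339]
ee_rot: [0.732, 0.681, 0.0, 0.0]
ft_force: [-0.8, -0.1, -0.0]
gripper_width: 0.0853
```

Run:
```python
from h import *
s=st()
w=r.get_image("wrist")
crop(w,"w8",130,200,330,330,4)
```

```text
t 6.73 tcp [ 0.5872 -0.0714  0.1339] rv [131.7 122.7   0. ] yaw? y-axis [ 0.997 -0.071  0.   ] F [-0.81 -0.13 -0.04] M [-0.05  0.04 -0.  ] w 0.0853
```

View pics/w8.png

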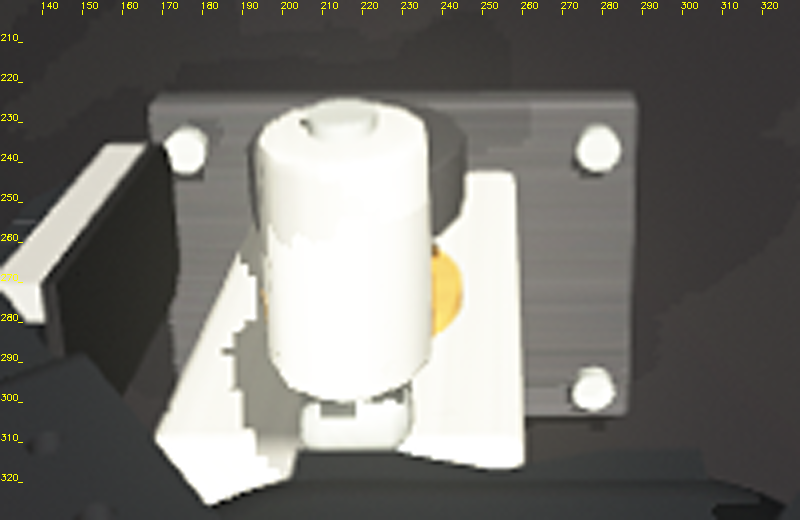

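>>> servo_tool(
  targets=[0,0,0,0,0,0,0,0,0,0,0,0,0,0,0,0,0,0],
)

```text
t: 7.03
tcp_pos: [0.5867, -0.0714, 0.1339]
ee_rot: [0.732, 0.681, -0.0, -0.0]
ft_force: [-0.3, 0.1, 0.2]
gripper_width: 0.0855
```

Run:
```python
from h import *
s=st()
w=r.get_image("wrist")
crop(w,"w9",130,200,330,330,4)
```

```text
t 7.03 tcp [ 0.5867 -0.0714  0.1339] rv [-131.7 -122.7    0. ] yaw? y-axis [ 0.997 -0.071 -0.   ] F [-0.34  0.09  0.23] M [ 0.   -0.02  0.01] w 0.0855
```

View pics/w9.png

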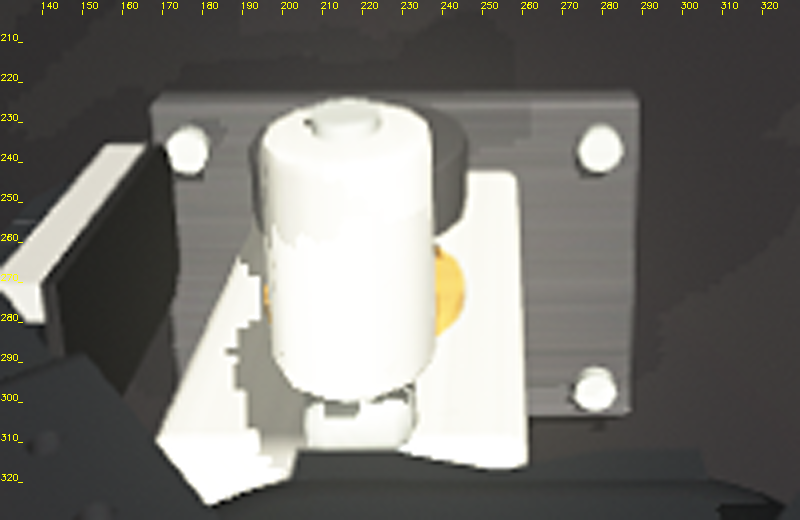

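```bash
cat >> h.py <<'E'
C0=np.array([.556,-.145]);PS=np.radians(-3.9)
def loc(p): d=np.array(p[:2])-C0;c,s=np.cos(PS),np.sin(PS);return np.array([c*d[0]+s*d[1],-s*d[0]+c*d[1]])
E
python3 - <<'E'
from h import *
s=st();w=r.get_image("wrist")
p=onz(w,(216,262),.14);print(p,loc(p)); print("tcp",loc(s["tcp_pos"]))
for u in (193,197,234): print(loc(onz(w,(u,262),.14)))
print(loc(onz(w,(173,262),.14)))
E
```

```text
t 7.08 tcp [ 0.5868 -0.0714  0.1339] rv [-131.7 -122.7    0. ] yaw? y-axis [ 0.997 -0.071 -0.   ] F [ 0.83  0.1  -0.16] M [ 0.01  0.04 -0.05] w 0.0852
[ 0.56942012 -0.06770643  0.14      ] [0.0081319  0.07802736]
tcp [0.02568125 0.07554553]
[-0.00274173  0.07800582]
[-0.00084649  0.07801137]
[0.01661058 0.07802696]
[-0.01225175  0.07796654]
```

>>> servo_tool(
  targets=[0.003,-0.0002,0.0005,0,0,0,0.006,-0.0004,0.0005,0,0,0,0.009,-0.0006,0.0005,0,0,0,0.011,-0.0007,0.0005,0,0,0,0.012,-0.0008,0.0005,0,0,0,0.012,-0.0008,0.0005,0,0,0],
)

```text
t: 7.63
tcp_pos: [0.5991, -0.0721, 0.1343]
ee_rot: [0.732, 0.681, 0.0, -0.0]
ft_force: [0.3, 0.0, 0.5]
gripper_width: 0.0857
```

>>> servo_tool(
  targets=[0.0005,0,0,0,0,0,0.001,0,0,0,0,0,0.001,0,0,0,0,0],
)

```text
t: 7.88
tcp_pos: [0.5999, -0.0721, 0.1344]
ee_rot: [0.732, 0.681, -0.0, -0.0]
ft_force: [0.6, -1.3, 0.4]
gripper_width: 0.0853
```

>>> servo_tool(
  targets=[0.0005,0,0,0,0,0,0.001,0,0,0,0,0,0.001,0,0,0,0,0],
)

```text
t: 8.13
tcp_pos: [0.6009, -0.0722, 0.1344]
ee_rot: [0.732, 0.681, 0.0, 0.0]
ft_force: [0.3, 1.1, 0.2]
gripper_width: 0.0851
```

>>> servo_tool(
  targets=[0.0005,0,0,0,0,0,0.001,0,0,0,0,0,0.001,0,0,0,0,0],
)

```text
t: 8.38
tcp_pos: [0.602, -0.0722, 0.1344]
ee_rot: [0.732, 0.681, 0.0, 0.0]
ft_force: [-0.8, -0.1, 0.4]
gripper_width: 0.0856
```

Run:
```python
from h import *
s=st();w=r.get_image("wrist")
crop(w,"w10",130,200,330,330,4)
```

```text
t 8.38 tcp [ 0.602  -0.0722  0.1344] rv [131.7 122.7   0. ] yaw? y-axis [ 0.997 -0.071  0.   ] F [-0.8  -0.13  0.41] M [0.03 0.03 0.05] w 0.0856
```

View pics/w10.png

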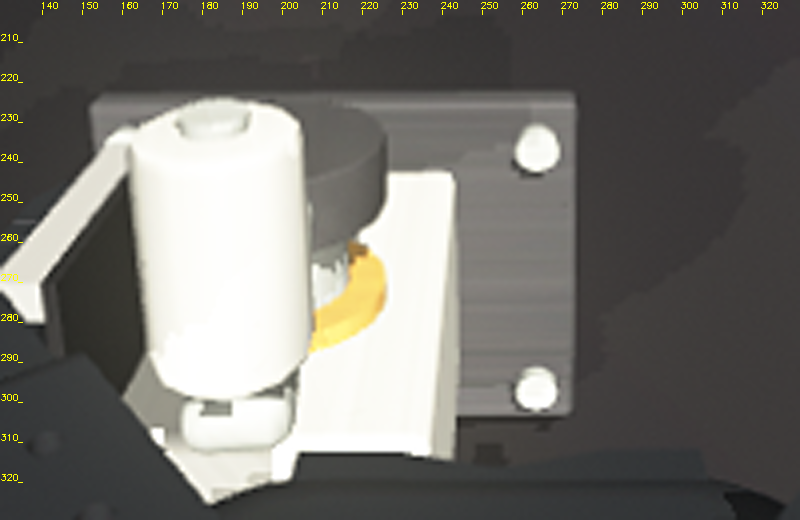

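>>> servo_tool(
  targets=[0.0005,0,0,0,0,0,0.001,0,0,0,0,0,0.001,0,0,0,0,0],
)

```text
t: 8.68
tcp_pos: [0.6026, -0.0722, 0.1343]
ee_rot: [0.732, 0.681, -0.0, -0.0]
ft_force: [-2.2, 0.6, -0.6]
gripper_width: 0.0852
```

```bash
python3 -c "
from h import *
st()"
```

```text
t 8.68 tcp [ 0.6026 -0.0722  0.1343] rv [-131.7 -122.6    0. ] yaw? y-axis [ 0.997 -0.071 -0.001] F [-2.16  0.57 -0.64] M [-0.    0.33 -0.01] w 0.0852
```

>>> servo_tool(
  targets=[0.0004,0,0,0,0,0,0.0007,0,0,0,0,0,0.0007,0,0,0,0,0],
)

```text
t: 8.93
tcp_pos: [0.6033, -0.0722, 0.1343]
ee_rot: [0.732, 0.681, -0.0, -0.0]
ft_force: [-3.0, -0.2, -0.0]
gripper_width: 0.0852
```

```bash
python3 -c "
from h import *
st()"
```

```text
t 8.93 tcp [ 0.6033 -0.0722  0.1343] rv [-131.7 -122.6    0. ] yaw? y-axis [ 0.997 -0.071 -0.001] F [-3.   -0.23 -0.03] M [-0.02  0.66  0.06] w 0.0852
```

>>> servo_tool(
  targets=[0.0004,0,0,0,0,0,0.0007,0,0,0,0,0,0.0007,0,0,0,0,0],
)

```text
t: 9.18
tcp_pos: [0.604, -0.0722, 0.1343]
ee_rot: [0.732, 0.681, -0.0, -0.0]
ft_force: [-4.6, -0.6, -0.4]
gripper_width: 0.0852
```

```bash
python3 -c "
from h import *
st()"
```

```text
t 9.18 tcp [ 0.604  -0.0722  0.1343] rv [-131.7 -122.6    0. ] yaw? y-axis [ 0.997 -0.071 -0.001] F [-4.55 -0.59 -0.41] M [-0.07  0.94  0.08] w 0.0852
```

>>> servo_tool(
  targets=[0.0003,0,0,0,0,0,0.0006,0,0,0,0,0,0.0006,0,0,0,0,0],
)

```text
t: 9.43
tcp_pos: [0.6045, -0.0723, 0.1342]
ee_rot: [0.732, 0.681, -0.0, -0.0]
ft_force: [-4.6, -0.8, 1.0]
gripper_width: 0.0852
```

```bash
python3 -c "
from h import *
st()"
```

```text
t 9.43 tcp [ 0.6045 -0.0723  0.1342] rv [-1.317e+02 -1.226e+02  1.000e-01] yaw? y-axis [ 0.997 -0.071 -0.001] F [-4.58 -0.76  0.97] M [-0.17  1.01  0.03] w 0.0852
```

The seat holds at 4.6 N. I'll back off and lift, then look at the lever and the screw socket again from above.

>>> servo_tool(
  targets=[-0.006,0,0,0,0,0,-0.014,0,0,0,0,0,-0.016,0,0.02,0,0,0,-0.018,0,0.055,0,0,0,-0.025,-0.02,0.09,0,0,0,-0.035,-0.038,0.1,0,0,0,-0.043,-0.038,0.1,0,0,0,-0.043,-0.038,0.1,0,0,0],
)

```text
t: 10.1
tcp_pos: [0.5607, -0.1113, 0.2354]
ee_rot: [0.733, 0.681, 0.0, 0.001]
ft_force: [0.4, 0.8, -0.3]
gripper_width: 0.0855
```

Run:
```python
from h import *
import pickle
s=st();w=r.get_image("wrist");pickle.dump(w,open("w11.pkl","wb"));print(np.round(s["q"],2))
cv2.imwrite("pics/w11f.png",w["color"][:,:,::-1])
x,y=map(int,proj(w,[.556,-.145,.141]));print(x,y)
crop(w,"w11",x-75,max(0,y-120),x+75,min(384,y+60),5)
```

```text
t 10.10 tcp [ 0.5607 -0.1113  0.2354] rv [131.8 122.4   0. ] yaw? y-axis [ 0.997 -0.073  0.002] F [ 0.36  0.76 -0.3 ] M [ 0.02 -0.02 -0.02] w 0.0855
[ 0.4   0.3  -0.39  1.84  0.13  1.02 -0.11]
251 241
```

View pics/w11.png

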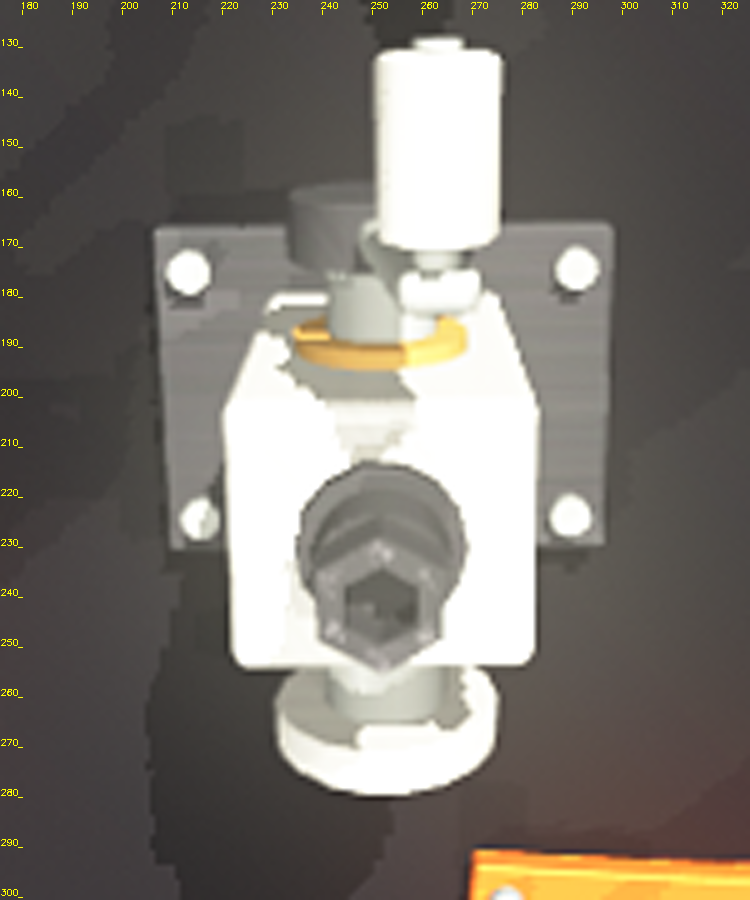

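Run:
```python
from h import *
import pickle
w=pickle.load(open("w11.pkl","rb"))
x0,y0=251-75,241-120
D=lambda u,v:(x0+u/5-.5,y0+v/5-.5)
out=[(380,535),(440,568),(438,632),(383,672),(322,640),(316,573)]
inn=[(381,568),(417,587),(417,625),(382,643),(345,626),(345,587)]
for nm,L in (("out",out),("in",inn)):
    p=np.array([onz(w,D(*q),.141)[:2] for q in L]);c=p.mean(0);d=p-c
    print(nm,np.round(c,4),"r",np.round(np.linalg.norm(d,axis=1)*1000,1),"yaw flats",np.round((np.degrees(np.arctan2(d[:,1],d[:,0]))+30+30)%60-30,1))
h=onz(w,D(438,150),.139);print("roller",h,loc(h), "theta",np.arcsin(loc(h)[0]/.07))
```

```text
out [ 0.5563 -0.1447] r [12.8 12.3 11.4 13.  12.2 12.4] yaw flats [-4.5 -1.3 -2.1 -1.9 -0.  -2. ]
in [ 0.5565 -0.1451] r [7.1 7.1 7.2 7.  7.3 7.2] yaw flats [-4.1 -4.  -4.1 -3.2 -3.4 -4.3]
roller [ 0.57142442 -0.06806789  0.139     ] [0.01015614 0.07780305] theta 0.14560165410122256
```

>>> servo_tool(
  targets=[0.002,0.03,0.01,0,0,7,0.004,0.065,0.02,0,0,14,0.007,0.1,0.03,0,0,21,0.01,0.135,0.04,0,0,28,0.012,0.17,0.05,0,0,35,0.015,0.205,0.06,0,0,42,0.018,0.24,0.065,0,0,49,0.021,0.27,0.065,0,0,56],
)

```text
t: 10.82
tcp_pos: [0.5826, 0.1638, 0.3001]
ee_rot: [0.322, 0.947, 0.001, 0.0]
ft_force: [0.0, 0.2, -0.6]
gripper_width: 0.0856
```

>>> servo_tool(
  targets=[0,0.015,0,0,0,7,0.001,0.025,0,0,0,14,0.002,0.034,0,0,0,21,0.003,0.036,0,0,0,28,0.003,0.036,0,0,0,30,0.003,0.036,0,0,0,30,0.003,0.036,0,0,0,30],
)

```text
t: 11.4
tcp_pos: [0.5855, 0.1965, 0.2986]
ee_rot: [0.071, 0.997, 0.0, -0.001]
ft_force: [0.5, -0.4, -0.6]
gripper_width: 0.085
```

Run:
```python
from h import *
import pickle
s=st();w=r.get_image("wrist");pickle.dump(w,open("w12.pkl","wb"));print(np.round(s["q"],2))
cv2.imwrite("pics/w12f.png",w["color"][:,:,::-1])
x,y=map(int,proj(w,[.585,.195,.1]));print(x,y)
crop(w,"w12",x-70,y-70,x+70,min(384,y+60),5)
```

```text
t 11.40 tcp [0.5855 0.1965 0.2986] rv [ -12.8 -179.5   -0. ] yaw? y-axis [0.142 0.99  0.   ] F [ 0.53 -0.39 -0.6 ] M [-0.01  0.03  0.02] w 0.085
[ 0.16  0.39 -0.77  1.65  0.29  1.22  0.76]
253 178
```

View pics/w12f.png

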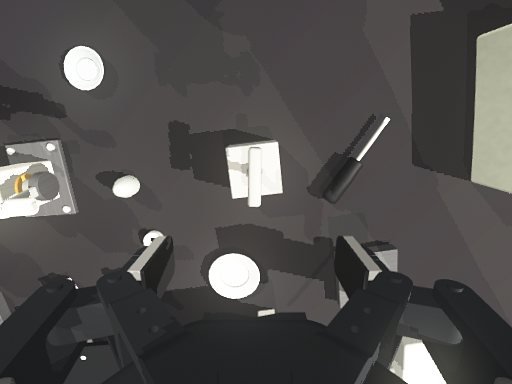

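View pics/w12.png

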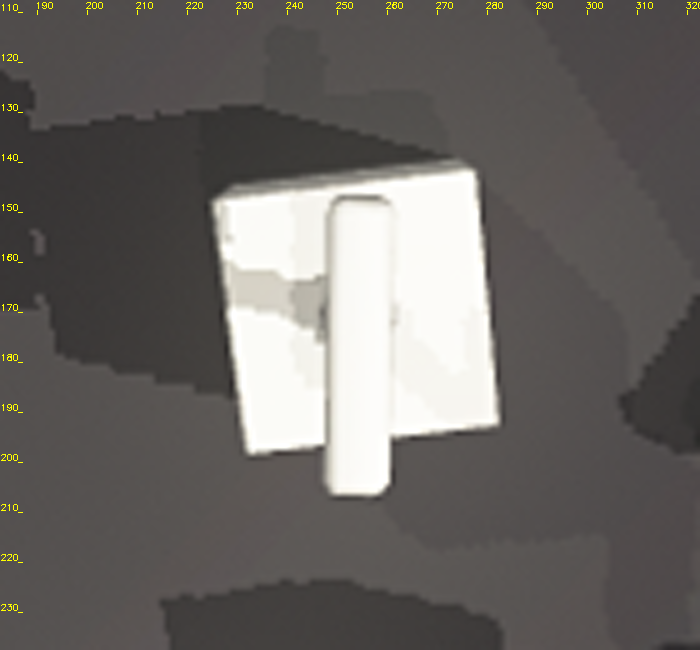

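Run:
```python
from h import *
import pickle
w=pickle.load(open("w12.pkl","rb"));a,b=pickle.load(open("im0.pkl","rb"))
x0,y0=253-70,178-70
D=lambda u,v:(x0+u/5-.5,y0+v/5-.5)
KA=lambda u,v:(280+u/8-.5,125+v/8-.5); KB=lambda u,v:(155+u/8-.5,215+v/8-.5)
e1=onz(w,D(361.5,197),.108);e2=onz(w,D(358,496),.108);m=(e1+e2)/2;d=e2-e1
print("bar",e1,e2,m,np.linalg.norm(d),np.degrees(np.arctan2(d[1],d[0])))
c=np.array([onz(w,D(*q),.055) for q in [(213,200),(475,170),(499,424),(248,455)]]);print("stand",c,c.mean(0))
d=c[2]-c[1];print(np.degrees(np.arctan2(d[1],d[0])),np.linalg.norm(d)); d=c[3]-c[0];print(np.degrees(np.arctan2(d[1],d[0])))
print(tri((a,KA(190,90)),(b,KB(315,245)),(w,D(361,200))))
print(tri((a,KA(355,190)),(b,KB(205,105)),(w,D(358,490))))
print("standcorner",tri((a,KA(100,262)),(b,KB(462,318)),(w,D(213,200))))
```

```text
bar [0.54725287 0.20246752 0.108     ] [0.61764837 0.19157394 0.108     ] [0.58245062 0.19702073 0.108     ] 0.07123339345842429 -8.796647672302088
stand [[0.54690397 0.16263455 0.055     ]
 [0.54898622 0.23271532 0.055     ]
 [0.61896965 0.23094863 0.055     ]
 [0.61791667 0.16042684 0.055     ]] [0.58319413 0.19668133 0.055     ]
-1.4460888181745997 0.07000572348163485
-1.7806916967309263
(array([0.55073655, 0.20120671, 0.10358407]), [1.707596733479101, 1.9162303648240435, 2.6334362833728124])
(array([0.61734683, 0.19075615, 0.10166215]), [0.59239701646609, 0.4802590220391422, 1.0430810318775028])
standcorner (array([0.54666237, 0.16224686, 0.05501498]), [0.4058222482301003, 0.8437404196298106, 0.4568541904154711])
```

>>> servo_tool(
  targets=[-0.0015,0,-0.035,0,0,-0.6,-0.0025,0.0005,-0.07,0,0,-0.6,-0.0025,0.0005,-0.105,0,0,-0.6,-0.0025,0.0005,-0.14,0,0,-0.6,-0.0025,0.0005,-0.17,0,0,-0.6,-0.0025,0.0005,-0.19,0,0,-0.6,-0.0025,0.0005,-0.1965,0,0,-0.6,-0.0025,0.0005,-0.1965,0,0,-0.6],
)

```text
t: 12.12
tcp_pos: [0.5825, 0.1963, 0.1015]
ee_rot: [0.076, 0.997, -0.0, -0.001]
ft_force: [-0.7, -0.3, 0.4]
gripper_width: 0.0852
```

Run:
```python
from h import *
s=st();w=r.get_image("wrist")
cv2.imwrite("pics/w13f.png",w["color"][:,:,::-1])
```

```text
t 12.12 tcp [0.5825 0.1963 0.1015] rv [-1.370e+01 -1.793e+02  1.000e-01] yaw? y-axis [ 0.152  0.988 -0.001] F [-0.69 -0.34  0.43] M [-0.04  0.1   0.03] w 0.0852
```

View pics/w13f.png

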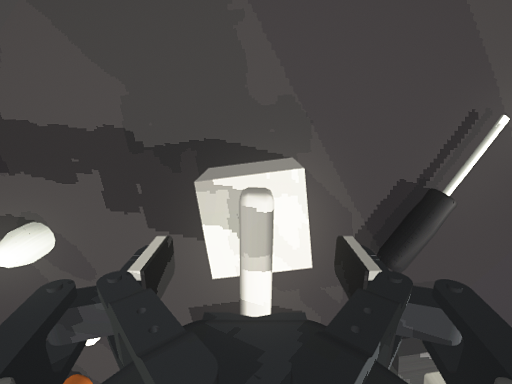

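The bar at column 257 sits midway between the pads (167 and 340). Closing.

>>> servo_tool(
  targets=[0,0,0,0,0,0,0,0,0,0,0,0,0,0,0,0,0,0,0,0,0,0,0,0,0,0,0,0,0,0,0,0,0,0,0,0],
  claw=1,
)

```text
t: 12.67
tcp_pos: [0.5836, 0.1964, 0.1034]
ee_rot: [0.076, 0.997, 0.0, 0.0]
ft_force: [-1.9, -1.1, 7.4]
gripper_width: 0.0151
```

Run:
```python
from h import *
s=st()
```

```text
t 12.67 tcp [0.5836 0.1964 0.1034] rv [ 13.6 179.4   0. ] yaw? y-axis [0.151 0.989 0.   ] F [-1.86 -1.12  7.42] M [-0.34  0.3   0.01] w 0.0151
```

>>> servo_tool(
  targets=[0,0,0.005,0,0,0,0,0,0.015,0,0,0,0,0,0.03,0,0,0,0,0,0.05,0,0,0,0,0,0.075,0,0,0,0,0,0.1,0,0,0,0,0,0.11,0,0,0,0,0,0.11,0,0,0],
)

```text
t: 13.33
tcp_pos: [0.5844, 0.197, 0.2166]
ee_rot: [0.076, 0.997, 0.001, 0.002]
ft_force: [-0.3, 0.5, -0.4]
gripper_width: 0.0151
```

Run:
```python
from h import *
import pickle
s=st();w=r.get_image("wrist");a=r.get_image("scene");b=r.get_image("side");pickle.dump((a,b,w,s),open("i14.pkl","wb"))
cv2.imwrite("pics/w14.png",w["color"][:,:,::-1])
t=s["tcp_pos"]
for d,n in((a,"sc14"),(b,"sd14")):
    x,y=map(int,proj(d,[t[0],t[1],t[2]-.05]));print(n,x,y);crop(d,n,x-40,y-40,x+40,y+50,8)
```

```text
t 13.33 tcp [0.5844 0.197  0.2166] rv [1.360e+01 1.792e+02 1.000e-01] yaw? y-axis [0.151 0.989 0.002] F [-0.26  0.55 -0.39] M [-0.02  0.02 -0.05] w 0.0151
sc14 316 120
sd14 183 213
```

View pics/w14.png

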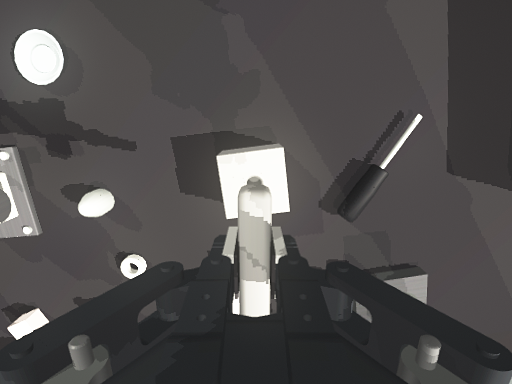

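View pics/sc14.png

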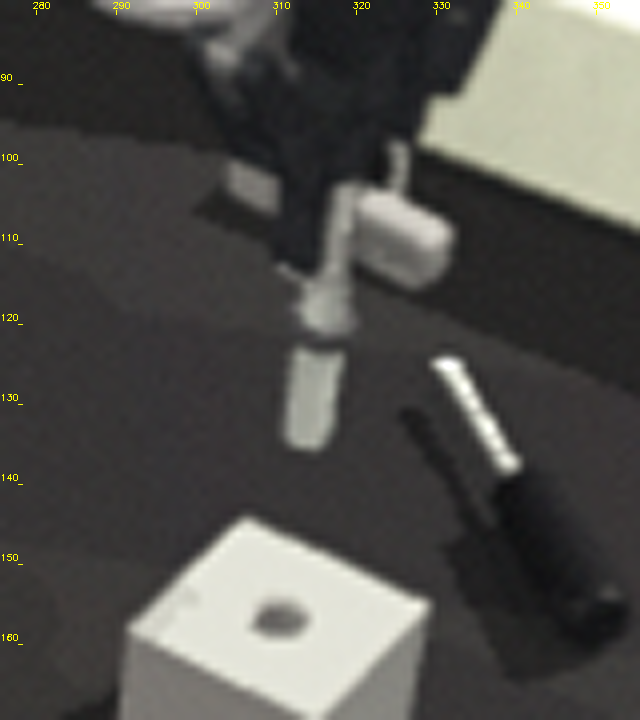

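View pics/sd14.png

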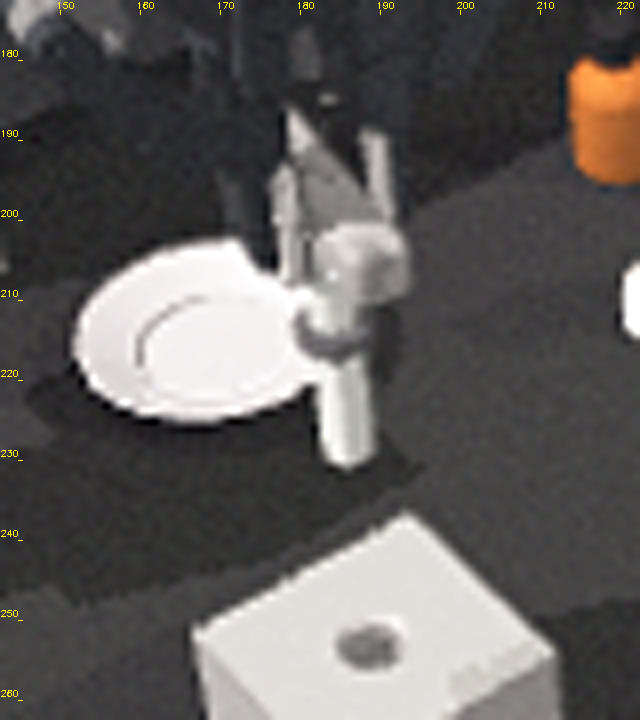

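Run:
```python
from h import *
import pickle
a,b,w,s=pickle.load(open("i14.pkl","rb"));t=s["tcp_pos"]
A=lambda u,v:(316-40+u/8-.5,120-40+v/8-.5);B=lambda u,v:(183-40+u/8-.5,213-40+v/8-.5)
M=R.from_quat(s["ee_rot"]).as_matrix();print("toolz",M[:,2])
for n,p,q in [("tip",(307,440),(346,458)),("hole",(281,620),(369,647)),("collar bot",(321,340),(337,345))]:
    x,e=tri((a,A(*p)),(b,B(*q)));print(n,np.round(x,4),np.round(e,1),"rel tcp mm",np.round((x-t)*1000,1))
pt=t+np.array([0,0,-.0904]);
for n,d,x0,y0 in(("sc",a,276,80),("sd",b,143,173)):
    p=proj(d,pt);print(n,(p-[x0,y0]+.5)*8)
    p=proj(d,t+np.array([0,0,-.0484]));print(n,"collar",(p-[x0,y0]+.5)*8)
```

```text
toolz [ 0.00456857  0.00112274 -0.99998893]
tip [0.5826 0.1968 0.1236] [0.3 0.3] rel tcp mm [ -1.8  -0.2 -92.9]
hole [0.5836 0.196  0.052 ] [1.1 1.1] rel tcp mm [  -0.8   -1.  -164.6]
collar bot [0.5827 0.1956 0.1617] [0.2 0.2] rel tcp mm [ -1.7  -1.5 -54.9]
sc [314.33171764 434.92600619]
sc collar [330.34029352 322.17153314]
sd [341.25847055 447.9790732 ]
sd collar [324.8469359  324.45605127]
```

>>> servo_tool(
  targets=[0,-0.01,0.03,0,0,0,0,-0.03,0.06,0,0,0,-0.003,-0.06,0.065,0,0,1,-0.006,-0.095,0.065,0,0,2,-0.009,-0.13,0.065,0,0,3,-0.012,-0.165,0.065,0,0,4,-0.016,-0.2,0.065,0,0,4.8,-0.02,-0.235,0.065,0,0,4.8],
)

```text
t: 14.15
tcp_pos: [0.5623, -0.0404, 0.2766]
ee_rot: [0.033, 0.999, 0.0, -0.001]
ft_force: [1.3, 0.3, -1.0]
gripper_width: 0.015
```

>>> servo_tool(
  targets=[-0.002,-0.03,0,0,0,0,-0.004,-0.06,0,0,0,0,-0.006,-0.085,0,0,0,0,-0.007,-0.1,-0.005,0,0,0,-0.007,-0.1067,-0.02,0,0,0,-0.007,-0.1067,-0.033,0,0,0,-0.007,-0.1067,-0.033,0,0,0,-0.007,-0.1067,-0.033,0,0,0],
)

```text
t: 14.82
tcp_pos: [0.5559, -0.1439, 0.2437]
ee_rot: [0.033, 0.999, 0.001, -0.001]
ft_force: [-0.2, 1.0, -0.3]
gripper_width: 0.0149
```

Run:
```python
from h import *
import pickle
s=st();w=r.get_image("wrist");a=r.get_image("scene");b=r.get_image("side");pickle.dump((a,b,w,s),open("i15.pkl","wb"))
cv2.imwrite("pics/w15.png",w["color"][:,:,::-1]);print(np.round(s["q"],2))
for d,n in((a,"sc15"),(b,"sd15")):
    x,y=map(int,proj(d,[.556,-.145,.15]));print(n,x,y);crop(d,n,x-35,y-35,x+35,y+35,10)
```

```text
t 14.82 tcp [ 0.5559 -0.1439  0.2437] rv [-5.900e+00 -1.798e+02 -1.000e-01] yaw? y-axis [0.066 0.998 0.001] F [-0.2   0.95 -0.34] M [ 0.07  0.01 -0.  ] w 0.0149
[ 0.69  0.35 -0.68  1.81  0.24  1.07  1.43]
sc15 213 207
sd15 307 162
```

View pics/sc15.png

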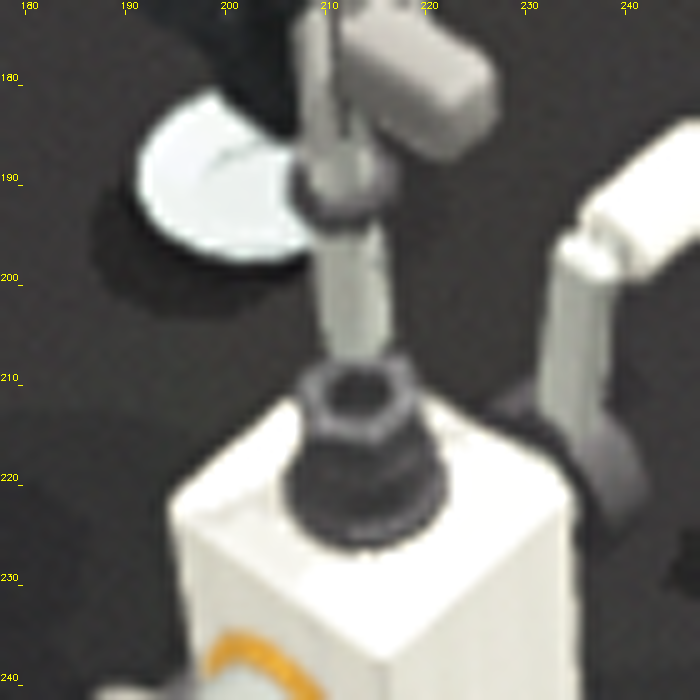

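View pics/sd15.png

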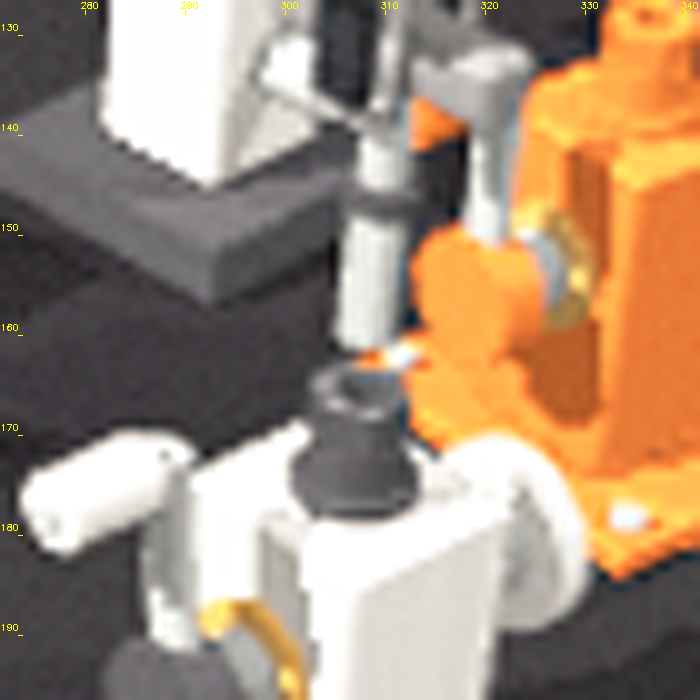

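View pics/w15.png

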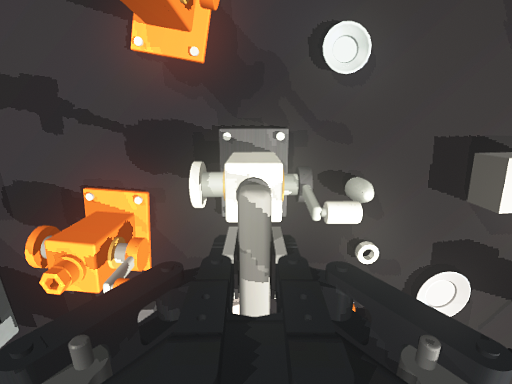

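Run:
```python
from h import *
import pickle
a,b,w,s=pickle.load(open("i15.pkl","rb"));t=s["tcp_pos"]
A=lambda u,v:(213-35+u/10-.5,207-35+v/10-.5);B=lambda u,v:(307-35+u/10-.5,162-35+v/10-.5)
for n,p,q in [("tip",(356,358),(364,341)),("mouth",(359,396),(360,389)),("collar bottom",(343,212),(381,205))]:
    x,e=tri((a,A(*p)),(b,B(*q)));print(n,np.round(x,4),np.round(e,1),"rel tcp mm",np.round((x-t)*1000,1))
for d,n,f in((a,"sc",(178,172)),(b,"sd",(272,127))):
  c=d["color"].astype(int)
  for X,nm in (((.5564,-.145,.141),"mouth pred"),((t[0]-.0013,t[1]-.0003,t[2]-.0904),"tip pred")):
    print(n,nm,(proj(d,np.array(X))-f+.5)*10)
```

```text
tip [ 0.5581 -0.148   0.1542] [0.8 0.8] rel tcp mm [  2.1  -4.1 -89.5]
mouth [ 0.5568 -0.1469  0.1412] [0.8 0.8] rel tcp mm [   0.9   -3.  -102.5]
collar bottom [ 0.5572 -0.1472  0.1936] [0.4 0.4] rel tcp mm [  1.3  -3.4 -50.2]
sc mouth pred [367.93255221 389.82925635]
sc tip pred [359.44994423 340.87897679]
sd mouth pred [359.20616564 393.42654887]
sd tip pred [366.99350689 355.73920378]
```

Run:
```python
from h import *
import pickle
a,b,w,s=pickle.load(open("i15.pkl","rb"))
def rows(d,u0,u1,v0,v1):
    g=d["color"].astype(int).sum(2)//3
    for v in range(v0,v1): print(v,g[v,u0:u1])
print("scene u from 204");rows(a,204,224,192,218)
print("side u from 298");rows(b,298,318,147,176)
```

```text
scene u from 204
192 [239 239 193  98  64  72 107 114 109 108 102  92  67  62  52  51  52  54
  55  60]
193 [238 240 239 167  85  70  85  83  84  80  67  72  56  50  53  52  52  52
  52  58]
194 [242 242 237 231 152  86  66  62  68  62  67 117  62  53  52  50  50  56
  55  58]
195 [248 247 237 236 210 151 108 100 112 104 117 177  97  53  53  53  51  52
  56  57]
196 [228 230 228 234 186 173 158 154 154 144 172 187 105  54  51  51  54  58
  59  58]
197 [197 189 145  95  63 121 156 157 155 151 176 178 122  59  51  55  53  58
  58  57]
198 [ 57  56  40  24  36 104 156 157 158 160 171 159 119  57  54  56  57  58
  59  58]
199 [ 24  24  25  32  53 105 154 158 157 160 175 183 131  61  55  58  60  59
  60  60]
200 [ 38  39  40  49  56 100 153 159 153 158 172 185 156  69  56  58  57  58
  59  58]
201 [ 44  57  58  60  57  89 153 157 156 156 173 188 164  72  55  58  61  58
  61  54]
202 [ 57  57  61  58  58  84 153 156 158 156 173 188 185  79  57  58  59  58
  57  56]
203 [ 59  58  58  59  57  72 151 157 155 156 173 187 185  80  53  60  59  56
  59  58]
204 [ 59  59  60  56  58  66 145 159 15
[... 3017 characters left out ...]
176]
168 [ 60  59  54  77  84  97  98 105 119 127 161 175 126  81  71 162 190 183
 178 175]
169 [ 53  76 103 212 166 109 100 104 100 106 101  88  78  73  70 154 168 184
 187 179]
170 [104 211 249 255 252 131 105 104 102 105 105  90  78  76  88  86 162 167
 167 181]
171 [241 255 255 255 194  99 102 105 106 105 108  84  80  76 131 150  97 129
 174 210]
172 [255 255 255 177 101 112 115 113 107 102 103  87  91  85 101 240 214 122
 220 255]
173 [255 255 235 120 102 112 112 108 101  99  91  83  78  77  68 137 238 228
 247 255]
174 [255 255 238 134 112 112 111 109  99  97  91  84  77  76  72  98 231 243
 245 231]
175 [255 255 236 137 121 116 111 108 102  92  89  83  80  83  79  97 229 239
 239 238]
```

Extending the key's axis lines gives column 213.65 in scene against the socket at 213.55, and 307.5 in side against 307.55. That's aligned to about 0.3 mm. Going straight down.

>>> servo_tool(
  targets=[0,0,-0.004,0,0,0,0,0,-0.008,0,0,0,0,0,-0.011,0,0,0,0,0,-0.011,0,0,0],
)

```text
t: 15.3
tcp_pos: [0.556, -0.1453, 0.2332]
ee_rot: [0.034, 0.999, 0.0, -0.0]
ft_force: [-0.1, 0.1, -0.7]
gripper_width: 0.0149
```

>>> servo_tool(
  targets=[0,0,-0.0015,0,0,0,0,0,-0.003,0,0,0,0,0,-0.0045,0,0,0,0,0,-0.0045,0,0,0],
)

```text
t: 15.63
tcp_pos: [0.5562, -0.1454, 0.2291]
ee_rot: [0.034, 0.999, 0.0, -0.0]
ft_force: [0.8, -0.5, -1.8]
gripper_width: 0.0152
```

```bash
python3 -c "
from h import *
st()"
```

```text
t 15.63 tcp [ 0.5562 -0.1454  0.2291] rv [  -6.1 -179.9   -0. ] yaw? y-axis [ 0.068  0.998 -0.   ] F [ 0.77 -0.49 -1.79] M [ 0.01  0.06 -0.01] w 0.0152
```

>>> servo_tool(
  targets=[0,0,-0.001,0,0,0,0,0,-0.002,0,0,0,0,0,-0.003,0,0,0,0,0,-0.003,0,0,0],
)

```text
t: 15.97
tcp_pos: [0.5563, -0.1453, 0.2262]
ee_rot: [0.034, 0.999, 0.0, -0.0]
ft_force: [0.7, 0.2, -1.1]
gripper_width: 0.0152
```

Run:
```python
from h import *
import pickle
s=st();a=r.get_image("scene");b=r.get_image("side");pickle.dump((a,b,s),open("i16.pkl","wb"))
for d,n in((a,"sc16"),(b,"sd16")):
    x,y=map(int,proj(d,[.556,-.145,.15]));crop(d,n,x-35,y-35,x+35,y+35,8)
c1=cv2.imread("pics/sc16.png");c2=cv2.imread("pics/sd16.png");cv2.imwrite("pics/b16.png",cv2.resize(np.hstack([c1,c2]),(800,400)))
```

```text
t 15.97 tcp [ 0.5563 -0.1453  0.2262] rv [  -6.1 -179.9   -0. ] yaw? y-axis [0.068 0.998 0.   ] F [ 0.67  0.2  -1.15] M [ 0.01 -0.15 -0.04] w 0.0152
```

View pics/b16.png

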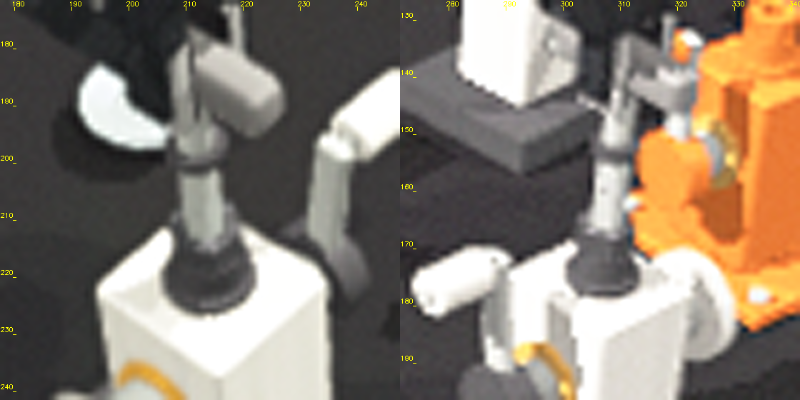

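>>> servo_tool(
  targets=[0,0,-0.001,0,0,0,0,0,-0.002,0,0,0,0,0,-0.003,0,0,0,0,0,-0.003,0,0,0],
)

```text
t: 16.4
tcp_pos: [0.5563, -0.1454, 0.2232]
ee_rot: [0.034, 0.999, 0.0, -0.0]
ft_force: [0.7, 0.1, -0.9]
gripper_width: 0.0149
```

```bash
python3 -c "
from h import *
st()"
```

```text
t 16.40 tcp [ 0.5563 -0.1454  0.2232] rv [  -6.1 -179.9   -0. ] yaw? y-axis [0.068 0.998 0.   ] F [ 0.66  0.07 -0.9 ] M [-0.02 -0.24 -0.03] w 0.0149
```

>>> servo_tool(
  targets=[0,0,-0.0005,0,0,0,0,0,-0.001,0,0,0,0,0,-0.001,0,0,0],
)

```text
t: 16.65
tcp_pos: [0.5564, -0.1453, 0.2223]
ee_rot: [0.034, 0.999, -0.0, -0.0]
ft_force: [0.6, 0.4, -1.4]
gripper_width: 0.0149
```

```bash
python3 -c "
from h import *
st()"
```

```text
t 16.65 tcp [ 0.5564 -0.1453  0.2223] rv [  -6.1 -179.9    0. ] yaw? y-axis [ 0.068  0.998 -0.   ] F [ 0.6   0.4  -1.36] M [ 0.05 -0.27 -0.01] w 0.0149
```

>>> servo_tool(
  targets=[0,0,-0.0007,0,0,0,0,0,-0.0015,0,0,0,0,0,-0.0015,0,0,0],
)

```text
t: 16.9
tcp_pos: [0.5565, -0.1454, 0.2211]
ee_rot: [0.034, 0.999, -0.0, 0.0]
ft_force: [-0.0, 0.2, 3.5]
gripper_width: 0.015
```

Run:
```python
from h import *
import pickle
s=st();a=r.get_image("scene");b=r.get_image("side");print(np.round(s["q"],2))
for d,n in((a,"sc17"),(b,"sd17")):
    x,y=map(int,proj(d,[.556,-.145,.15]));crop(d,n,x-35,y-35,x+35,y+35,8)
c1=cv2.imread("pics/sc17.png");c2=cv2.imread("pics/sd17.png");cv2.imwrite("pics/b17.png",cv2.resize(np.hstack([c1,c2]),(800,400)))
```

```text
t 16.90 tcp [ 0.5565 -0.1454  0.2211] rv [  6.1 179.9  -0. ] yaw? y-axis [ 0.068  0.998 -0.   ] F [-0.04  0.21  3.51] M [ 0.02 -0.   -0.03] w 0.015
[ 0.68  0.37 -0.67  1.83  0.26  1.03  1.41]
```

View pics/b17.png

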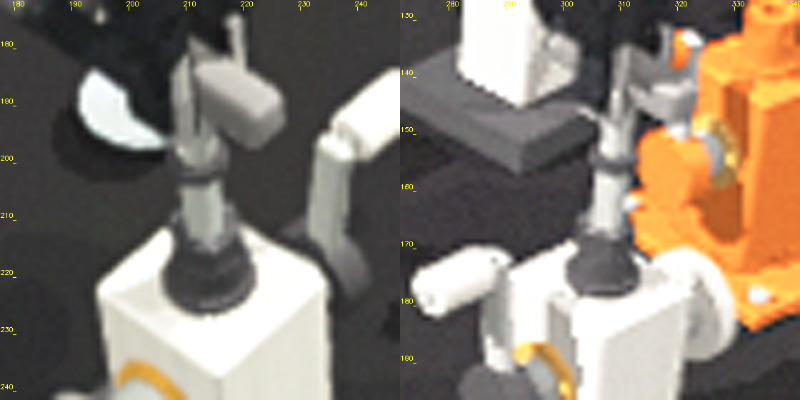

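>>> servo_tool(
  targets=[0,0,0.0005,0,0,-3,0,0,0.0005,0,0,-6,0,0,0.0005,0,0,-9,0,0,0.0005,0,0,-12,0,0,0.0005,0,0,-15,0,0,0.0005,0,0,-18,0,0,0.0005,0,0,-18,0,0,0.0005,0,0,-18],
)

```text
t: 17.67
tcp_pos: [0.5563, -0.1453, 0.2213]
ee_rot: [0.189, 0.982, -0.0, -0.0]
ft_force: [2.1, -0.7, -1.2]
gripper_width: 0.0145
```

```bash
python3 -c "
from h import *
st()"
```

```text
t 17.67 tcp [ 0.5563 -0.1453  0.2213] rv [ -34.  -176.8    0. ] yaw? y-axis [ 0.371  0.929 -0.   ] F [ 2.07 -0.74 -1.21] M [-0.18 -0.28  0.  ] w 0.0145
```

>>> servo_tool(
  targets=[0,0,0,0,0,-3,0,0,0,0,0,-6,0,0,0,0,0,-9,0,0,0,0,0,-12,0,0,0,0,0,-14,0,0,0,0,0,-14],
)

```text
t: 18.17
tcp_pos: [0.5563, -0.1454, 0.2213]
ee_rot: [0.308, 0.951, -0.0, -0.0]
ft_force: [1.4, -1.0, 0.1]
gripper_width: 0.0148
```

```bash
python3 -c "
from h import *
st()"
```

```text
t 18.17 tcp [ 0.5563 -0.1454  0.2213] rv [ -55.5 -171.2    0. ] yaw? y-axis [ 0.586  0.81  -0.   ] F [ 1.36 -1.    0.12] M [-0.21 -0.18  0.04] w 0.0148
```

>>> servo_tool(
  targets=[0,0,0,0,0,-3,0,0,0,0,0,-6,0,0,0,0,0,-9,0,0,0,0,0,-12,0,0,0,0,0,-15,0,0,0,0,0,-18,0,0,0,0,0,-18],
)

```text
t: 18.75
tcp_pos: [0.5561, -0.1454, 0.2213]
ee_rot: [0.453, 0.891, -0.0, -0.0]
ft_force: [-0.4, -0.6, 0.4]
gripper_width: 0.0152
```

Run:
```python
from h import *
s=st();a=r.get_image("scene");b=r.get_image("side");print(np.round(s["q"],2))
for d,n in((a,"sc17"),(b,"sd17")):
    x,y=map(int,proj(d,[.556,-.145,.15]));crop(d,n,x-35,y-35,x+35,y+35,8)
c1=cv2.imread("pics/sc17.png");c2=cv2.imread("pics/sd17.png");cv2.imwrite("pics/b18.png",cv2.resize(np.hstack([c1,c2]),(800,400)))
```

```text
t 18.75 tcp [ 0.5561 -0.1454  0.2213] rv [ -81.6 -160.4    0. ] yaw? y-axis [ 0.808  0.589 -0.   ] F [-0.45 -0.58  0.43] M [-0.18  0.13  0.02] w 0.0152
[ 0.55  0.34 -0.5   1.84  0.19  1.01  0.6 ]
```

View pics/b18.png

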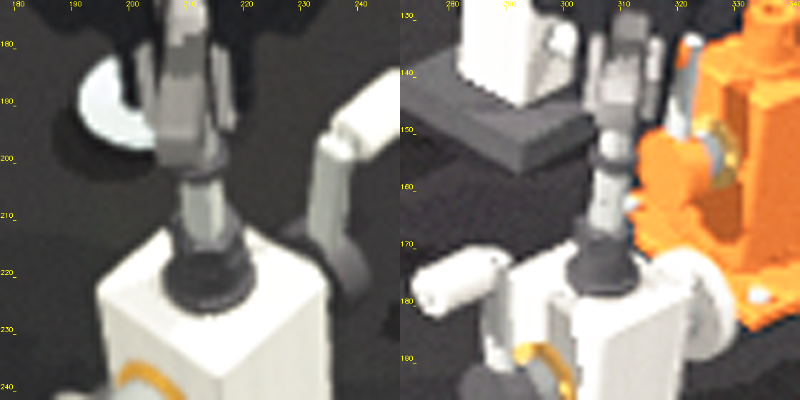

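>>> servo_tool(
  targets=[0,0,0,0,0,-2,0,0,0,0,0,-4,0,0,0,0,0,-6,0,0,0,0,0,-6,0,0,0,0,0,-6],
)

```text
t: 19.27
tcp_pos: [0.5562, -0.1454, 0.2213]
ee_rot: [0.498, 0.867, -0.0, -0.0]
ft_force: [-1.6, -0.2, 0.6]
gripper_width: 0.0151
```

```bash
python3 -c "
from h import *
st()"
```

```text
t 19.27 tcp [ 0.5562 -0.1454  0.2213] rv [ -89.6 -156.1    0. ] yaw? y-axis [ 0.864  0.504 -0.   ] F [-1.62 -0.23  0.57] M [-0.14  0.29  0.04] w 0.0151
```

>>> servo_tool(
  targets=[0,0,0,0,0,-1,0,0,0,0,0,-3,0,0,0,0,0,-3,0,0,0,0,0,-3],
)

```text
t: 19.6
tcp_pos: [0.5562, -0.1454, 0.2213]
ee_rot: [0.521, 0.854, -0.0, -0.0]
ft_force: [-1.8, -0.2, -0.8]
gripper_width: 0.0148
```

```bash
python3 -c "
from h import *
st()"
```

```text
t 19.60 tcp [ 0.5562 -0.1454  0.2213] rv [ -93.8 -153.6    0. ] yaw? y-axis [ 0.889  0.457 -0.   ] F [-1.85 -0.22 -0.77] M [-0.18  0.4   0.07] w 0.0148
```

>>> servo_tool(
  targets=[0,0,0,0,0,-1,0,0,0,0,0,-3,0,0,0,0,0,-3,0,0,0,0,0,-3],
)

```text
t: 19.93
tcp_pos: [0.5562, -0.1454, 0.2213]
ee_rot: [0.543, 0.839, -0.0, -0.0]
ft_force: [-1.6, -0.6, -0.8]
gripper_width: 0.0153
```

```bash
python3 -c "
from h import *
st()"
```

```text
t 19.93 tcp [ 0.5562 -0.1454  0.2213] rv [ -97.8 -151.1    0. ] yaw? y-axis [ 0.912  0.409 -0.   ] F [-1.57 -0.62 -0.81] M [-0.2   0.56 -0.01] w 0.0153
```

>>> servo_tool(
  targets=[0,0,0,0,0,-1,0,0,0,0,0,-2,0,0,0,0,0,-2,0,0,0,0,0,-2],
)

```text
t: 20.27
tcp_pos: [0.5563, -0.1454, 0.2213]
ee_rot: [0.558, 0.83, -0.0, -0.0]
ft_force: [-2.1, -1.3, -0.1]
gripper_width: 0.0149
```

```bash
python3 -c "
from h import *
st()"
```

```text
t 20.27 tcp [ 0.5563 -0.1454  0.2213] rv [-100.5 -149.3    0. ] yaw? y-axis [ 0.926  0.377 -0.   ] F [-2.1  -1.29 -0.08] M [-0.2   0.63  0.02] w 0.0149
```

>>> servo_tool(
  targets=[0,0,0,0,0,-1,0,0,0,0,0,-2,0,0,0,0,0,-2,0,0,0,0,0,-2],
)

```text
t: 20.6
tcp_pos: [0.5563, -0.1453, 0.2214]
ee_rot: [0.573, 0.82, -0.0, -0.0]
ft_force: [-2.7, -1.6, -1.8]
gripper_width: 0.0149
```

Run:
```python
from h import *
s=st();a=r.get_image("scene");st();b=r.get_image("side");st()
for d,n in((a,"sc17"),(b,"sd17")):
    x,y=map(int,proj(d,[.556,-.145,.15]));crop(d,n,x-35,y-35,x+35,y+35,10)
w=r.get_image("wrist");cv2.imwrite("pics/w19.png",w["color"][:,:,::-1])
```

```text
t 20.60 tcp [ 0.5563 -0.1453  0.2214] rv [-103.1 -147.5    0. ] yaw? y-axis [ 0.939  0.344 -0.   ] F [-2.68 -1.65 -1.78] M [-0.23  0.71  0.02] w 0.0149
t 20.65 tcp [ 0.5563 -0.1453  0.2214] rv [-103.1 -147.6    0. ] yaw? y-axis [ 0.939  0.344 -0.   ] F [-2.71 -0.38 -1.31] M [-0.19  0.74  0.02] w 0.015
t 20.70 tcp [ 0.5563 -0.1454  0.2213] rv [-103.1 -147.5    0. ] yaw? y-axis [ 0.939  0.344 -0.   ] F [-2.18 -0.37 -1.89] M [-0.23  0.75  0.06] w 0.015
```

View pics/sc17.png

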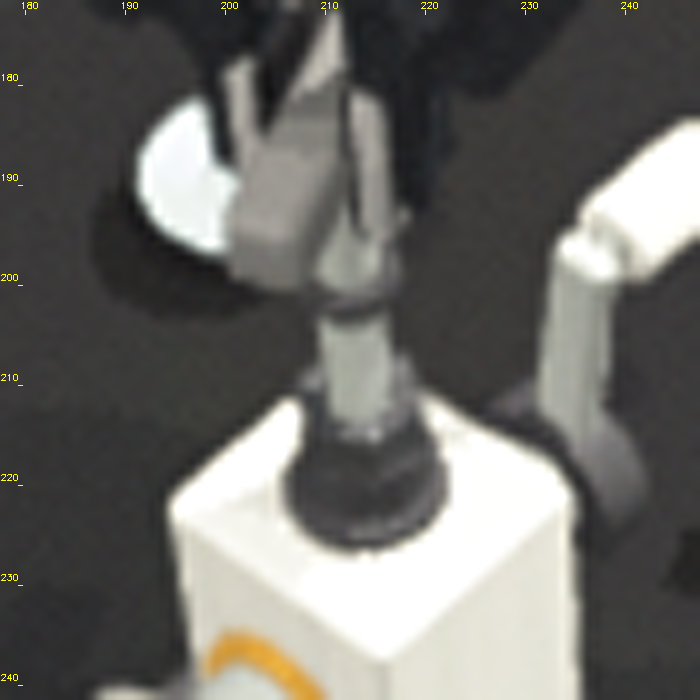

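View pics/w19.png

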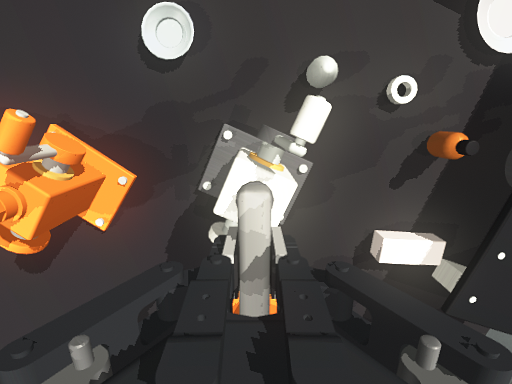

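>>> servo_tool(
  targets=[0,0,0,0,0,-1,0,0,0,0,0,-2,0,0,0,0,0,-2,0,0,0,0,0,-2],
)

```text
t: 21.08
tcp_pos: [0.5563, -0.1453, 0.2213]
ee_rot: [0.587, 0.81, -0.0, -0.0]
ft_force: [-2.7, -0.2, -1.6]
gripper_width: 0.0152
```

```bash
python3 -c "
from h import *
st()"
```

```text
t 21.08 tcp [ 0.5563 -0.1453  0.2213] rv [-105.7 -145.7    0. ] yaw? y-axis [ 0.95   0.311 -0.   ] F [-2.69 -0.2  -1.57] M [-0.23  0.78  0.08] w 0.0152
```

>>> servo_tool(
  targets=[0,0,0,0,0,-1,0,0,0,0,0,-2,0,0,0,0,0,-2,0,0,0,0,0,-2],
)

```text
t: 21.42
tcp_pos: [0.5563, -0.1453, 0.2213]
ee_rot: [0.601, 0.799, -0.0, -0.0]
ft_force: [-2.8, -0.7, -2.5]
gripper_width: 0.0148
```

```bash
python3 -c "
from h import *
st()"
```

```text
t 21.42 tcp [ 0.5563 -0.1453  0.2213] rv [-108.2 -143.9    0. ] yaw? y-axis [ 0.961  0.278 -0.   ] F [-2.84 -0.74 -2.46] M [-0.21  0.88  0.18] w 0.0148
```

>>> servo_tool(
  targets=[0,0,0,0,0,-0.8,0,0,0,0,0,-1.5,0,0,0,0,0,-1.5,0,0,0,0,0,-1.5],
)

```text
t: 21.75
tcp_pos: [0.5563, -0.1453, 0.2214]
ee_rot: [0.611, 0.791, -0.0, -0.0]
ft_force: [-3.6, -0.1, -3.2]
gripper_width: 0.0145
```

```bash
python3 -c "
from h import *
st()"
```

```text
t 21.75 tcp [ 0.5563 -0.1453  0.2214] rv [-110.1 -142.4    0. ] yaw? y-axis [ 0.968  0.252 -0.   ] F [-3.61 -0.14 -3.21] M [-0.22  0.93  0.35] w 0.0145
```

>>> servo_tool(
  targets=[0,0,0,0,0,-0.8,0,0,0,0,0,-1.5,0,0,0,0,0,-1.5,0,0,0,0,0,-1.5],
)

```text
t: 22.08
tcp_pos: [0.5563, -0.1453, 0.2213]
ee_rot: [0.622, 0.783, -0.0, -0.0]
ft_force: [-3.5, 0.1, -3.0]
gripper_width: 0.0152
```

```bash
python3 -c "
from h import *
st()"
```

```text
t 22.08 tcp [ 0.5563 -0.1453  0.2213] rv [-111.9 -141.     0. ] yaw? y-axis [ 0.974  0.227 -0.   ] F [-3.48  0.11 -2.98] M [-0.11  0.99  0.45] w 0.0152
```

Mz has risen steeply to 0.45 N m, so the screw has bottomed. I'll back the key off inside the hex play and withdraw.

>>> servo_tool(
  targets=[0,0,0,0,0,2,0,0,0,0,0,4,0,0,0,0,0,6,0,0,0,0,0,7,0,0,0,0,0,7],
)

```text
t: 22.5
tcp_pos: [0.5564, -0.1454, 0.2214]
ee_rot: [0.573, 0.82, 0.0, -0.0]
ft_force: [-3.1, -0.7, -3.3]
gripper_width: 0.0151
```

```bash
python3 -c "
from h import *
st()"
```

```text
t 22.50 tcp [ 0.5564 -0.1454  0.2214] rv [-103.1 -147.6   -0. ] yaw? y-axis [0.939 0.344 0.   ] F [-3.09 -0.66 -3.29] M [-0.1   0.84  0.03] w 0.0151
```

>>> servo_tool(
  targets=[0,0,0.002,0,0,0,0,0,0.005,0,0,0,0,0,0.009,0,0,0,0,0,0.014,0,0,0,0,0,0.022,0,0,0,0,0,0.035,0,0,0,0,0,0.05,0,0,0,0,0,0.055,0,0,0],
)

```text
t: 23.17
tcp_pos: [0.5574, -0.1453, 0.2793]
ee_rot: [0.573, 0.82, 0.001, 0.002]
ft_force: [0.8, -0.8, -1.4]
gripper_width: 0.015
```

Run:
```python
from h import *
import pickle
s=st();a=r.get_image("scene");b=r.get_image("side");pickle.dump((a,b,s),open("i20.pkl","wb"));print(np.round(s["q"],2))
for d,n in((a,"sc20"),(b,"sd20")):
    x,y=map(int,proj(d,[.556,-.145,.16]));print(x,y);crop(d,n,x-35,y-40,x+35,y+30,10)
```

```text
t 23.17 tcp [ 0.5574 -0.1453  0.2793] rv [1.030e+02 1.474e+02 1.000e-01] yaw? y-axis [0.939 0.344 0.003] F [ 0.76 -0.83 -1.44] M [ 0.04 -0.04 -0.03] w 0.015
[ 0.53  0.27 -0.46  1.78  0.14  1.11  0.37]
213 203
308 159
```

View pics/sc20.png

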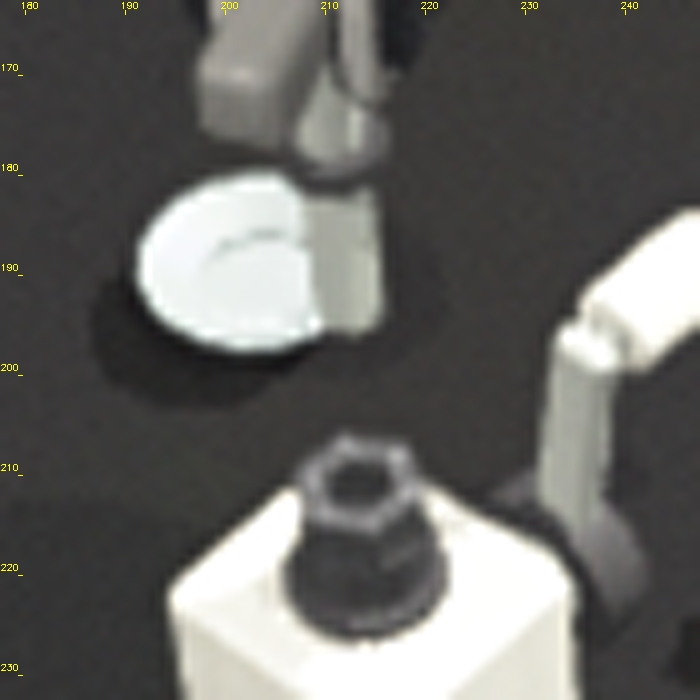

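View pics/sd20.png

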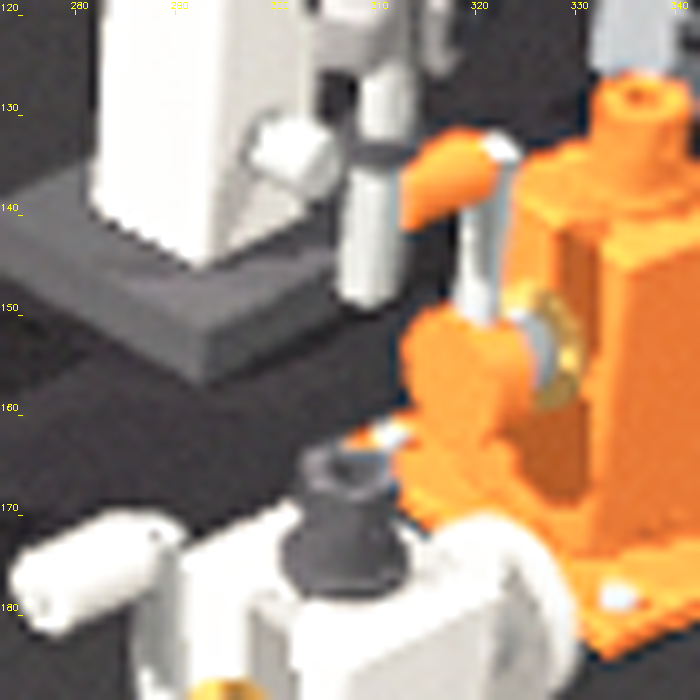

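>>> servo_tool(
  targets=[0.001,0.02,0,0,0,5,0.004,0.055,0,0,0,11,0.007,0.09,0,0,0,18,0.01,0.125,0,0,0,25,0.013,0.16,0,0,0,32,0.016,0.195,0,0,0,39,0.019,0.23,0,0,0,46,0.022,0.265,0,0,0,53],
)

```text
t: 23.93
tcp_pos: [0.578, 0.1212, 0.2759]
ee_rot: [0.144, 0.99, -0.0, -0.0]
ft_force: [2.1, -0.4, -0.6]
gripper_width: 0.015
```

>>> servo_tool(
  targets=[0.002,0.03,-0.01,0,0,4,0.003,0.055,-0.03,0,0,8,0.004,0.07,-0.055,0,0,8.2,0.0042,0.0767,-0.08,0,0,8.2,0.0042,0.0767,-0.1,0,0,8.2,0.0042,0.0767,-0.115,0,0,8.2,0.0042,0.0767,-0.115,0,0,8.2,0.0042,0.0767,-0.115,0,0,8.2],
)

```text
t: 24.6
tcp_pos: [0.5824, 0.196, 0.161]
ee_rot: [0.076, 0.997, -0.0, -0.001]
ft_force: [-0.2, -0.8, -1.1]
gripper_width: 0.0149
```

>>> servo_tool(
  targets=[0,0,0,0,0,0,0,0,0,0,0,0,0,0,0,0,0,0],
)

```text
t: 24.85
tcp_pos: [0.5832, 0.1963, 0.1626]
ee_rot: [0.076, 0.997, 0.0, 0.001]
ft_force: [0.1, 0.3, -0.3]
gripper_width: 0.015
```

Run:
```python
from h import *
import pickle
s=st();a=r.get_image("scene");b=r.get_image("side");pickle.dump((a,b,s),open("i21.pkl","wb"));st()
for d,n in((a,"sc21"),(b,"sd21")):
    x,y=map(int,proj(d,[.5835,.1965,.08]));print(x,y);crop(d,n,x-35,y-35,x+35,y+35,10)
```

```text
t 24.85 tcp [0.5832 0.1963 0.1626] rv [ 13.7 179.4   0. ] yaw? y-axis [0.152 0.988 0.001] F [ 0.1   0.31 -0.3 ] M [-0.01  0.01  0.02] w 0.015
t 24.95 tcp [0.5829 0.1963 0.1622] rv [ 13.7 179.4   0. ] yaw? y-axis [0.151 0.988 0.   ] F [-0.7   0.46 -1.16] M [ 0.   -0.01  0.07] w 0.0152
312 148
187 244
```

View pics/sc21.png

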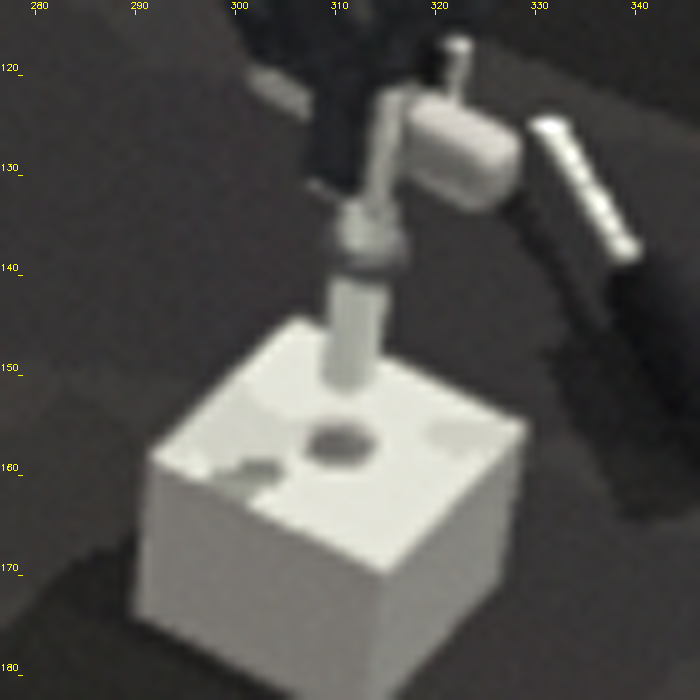

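View pics/sd21.png

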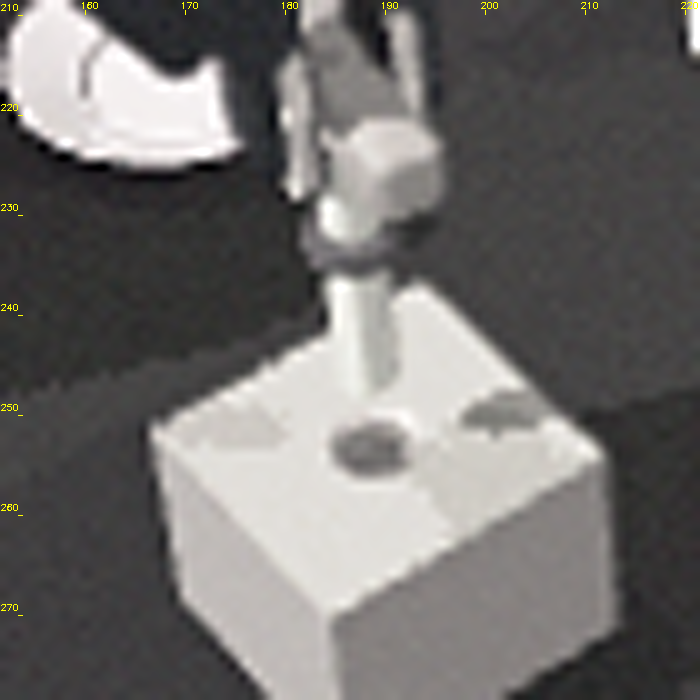

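>>> servo_tool(
  targets=[0.0005,0,-0.006,0,0,0,0.0006,0,-0.012,0,0,0,0.0006,0,-0.018,0,0,0,0.0006,0,-0.022,0,0,0,0.0006,0,-0.022,0,0,0],
)

```text
t: 25.37
tcp_pos: [0.5826, 0.1961, 0.138]
ee_rot: [0.076, 0.997, -0.0, -0.001]
ft_force: [0.3, -0.5, -1.0]
gripper_width: 0.0154
```

>>> servo_tool(
  targets=[0,0,-0.003,0,0,0,0,0,-0.006,0,0,0,0,0,-0.008,0,0,0,0,0,-0.008,0,0,0],
)

```text
t: 25.7
tcp_pos: [0.583, 0.1963, 0.1309]
ee_rot: [0.076, 0.997, -0.0, -0.0]
ft_force: [-0.4, -0.7, -1.1]
gripper_width: 0.015
```

```bash
python3 -c "
from h import *
st()"
```

```text
t 25.70 tcp [0.583  0.1963 0.1309] rv [ -13.6 -179.5    0. ] yaw? y-axis [ 0.151  0.989 -0.   ] F [-0.45 -0.72 -1.14] M [0.01 0.02 0.03] w 0.015
```

Inside the hole with no contact force: the tip is at about z = 0.041, below the 0.055 top. Continuing down.

>>> servo_tool(
  targets=[0,0,-0.004,0,0,0,0,0,-0.009,0,0,0,0,0,-0.014,0,0,0,0,0,-0.019,0,0,0,0,0,-0.023,0,0,0,0,0,-0.0245,0,0,0,0,0,-0.0245,0,0,0,0,0,-0.0245,0,0,0],
)

```text
t: 26.37
tcp_pos: [0.5831, 0.1965, 0.1069]
ee_rot: [0.076, 0.997, 0.0, -0.0]
ft_force: [-0.4, -0.0, -1.2]
gripper_width: 0.0148
```

```bash
python3 -c "
from h import *
st()"
```

```text
t 26.37 tcp [0.5831 0.1965 0.1069] rv [ -13.6 -179.5   -0. ] yaw? y-axis [0.151 0.989 0.   ] F [-0.37 -0.01 -1.19] M [-0.05  0.01 -0.04] w 0.0148
```

>>> servo_tool(
  targets=[0,0,-0.0007,0,0,0,0,0,-0.0015,0,0,0,0,0,-0.0015,0,0,0],
)

```text
t: 26.62
tcp_pos: [0.5832, 0.1963, 0.1054]
ee_rot: [0.076, 0.997, -0.0, 0.0]
ft_force: [-0.8, -0.7, -0.6]
gripper_width: 0.015
```

```bash
python3 -c "
from h import *
st()"
```

```text
t 26.62 tcp [0.5832 0.1963 0.1054] rv [ 13.6 179.5  -0. ] yaw? y-axis [ 0.151  0.989 -0.   ] F [-0.76 -0.68 -0.56] M [-0.03  0.02  0.02] w 0.015
```

>>> servo_tool(
  targets=[0,0,-0.0007,0,0,0,0,0,-0.0015,0,0,0,0,0,-0.0015,0,0,0],
)

```text
t: 26.87
tcp_pos: [0.5831, 0.1963, 0.1038]
ee_rot: [0.076, 0.997, -0.0, -0.0]
ft_force: [-0.4, -0.9, -0.6]
gripper_width: 0.0149
```

```bash
python3 -c "
from h import *
st()"
```

```text
t 26.87 tcp [0.5831 0.1963 0.1038] rv [ -13.6 -179.5    0. ] yaw? y-axis [ 0.151  0.989 -0.   ] F [-0.39 -0.87 -0.63] M [-0.01  0.02 -0.01] w 0.0149
```

>>> servo_tool(
  targets=[0,0,-0.0005,0,0,0,0,0,-0.0008,0,0,0,0,0,-0.0008,0,0,0],
)

```text
t: 27.12
tcp_pos: [0.5832, 0.1964, 0.1034]
ee_rot: [0.076, 0.997, -0.0, 0.0]
ft_force: [-1.7, -0.7, 3.7]
gripper_width: 0.0146
```

```bash
python3 -c "
from h import *
st()"
```

```text
t 27.12 tcp [0.5832 0.1964 0.1034] rv [ 13.6 179.5  -0. ] yaw? y-axis [ 0.151  0.989 -0.   ] F [-1.69 -0.75  3.66] M [-0.19  0.29 -0.03] w 0.0146
```

The collar is seated at the same TCP z as the grasp (0.1034), with Fz at 3.7 N. Releasing and lifting.

>>> servo_tool(
  targets=[0,0,0.0005,0,0,0,0,0,0.0005,0,0,0,0,0,0.0005,0,0,0,0,0,0.0005,0,0,0,0,0,0.0005,0,0,0,0,0,0.0005,0,0,0],
  claw=0,
)

```text
t: 27.62
tcp_pos: [0.5831, 0.1963, 0.1036]
ee_rot: [0.076, 0.997, -0.0, -0.0]
ft_force: [-1.3, 0.6, -0.1]
gripper_width: 0.0847
```

>>> servo_tool(
  targets=[0,0,0,0,0,0,0,0,0.01,0,0,0,0,0,0.035,0,0,0,0,0,0.07,0,0,0,0,0,0.1,0,0,0,0,0,0.13,0,0,0,0,0,0.16,0,0,0,0,0,0.16,0,0,0],
)

```text
t: 28.28
tcp_pos: [0.5848, 0.1978, 0.2703]
ee_rot: [0.076, 0.997, 0.001, 0.004]
ft_force: [-0.1, -0.2, -0.2]
gripper_width: 0.0853
```

Run:
```python
from h import *
import pickle
s=st();a=r.get_image("scene");b=r.get_image("side");w=r.get_image("wrist");pickle.dump((a,b,w,s),open("i22.pkl","wb"))
crop(a,"sc22",280,125,340,190,6);crop(b,"sd22",155,215,225,290,6)
c1=cv2.imread("pics/sc22.png");c2=cv2.imread("pics/sd22.png");c1=cv2.resize(c1,(370,400));c2=cv2.resize(c2,(373,400));cv2.imwrite("pics/b22.png",np.hstack([c1,c2]))
cv2.imwrite("pics/w22.png",w["color"][:,:,::-1])
```

```text
t 28.28 tcp [0.5848 0.1978 0.2703] rv [ 13.6 179.1   0.3] yaw? y-axis [0.151 0.989 0.003] F [-0.14 -0.2  -0.19] M [ 0.02 -0.03 -0.04] w 0.0853
```

View pics/b22.png

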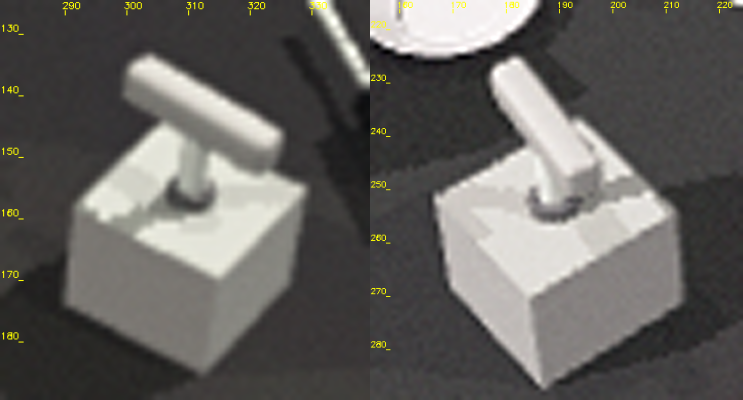

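View pics/w22.png

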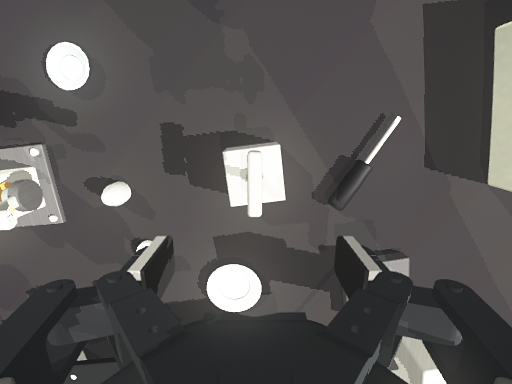

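The key's collar sits on the stand top in both views: scene (310,155), side (188,252). Next a check of the screw angle and lever from above the clamp.

>>> servo_tool(
  targets=[-0.002,-0.025,0,0,0,-6,-0.004,-0.06,0,0,0,-12,-0.006,-0.095,0,0,0,-19,-0.009,-0.13,0,0,0,-26,-0.012,-0.165,0,0,0,-33,-0.015,-0.2,0,0,0,-40,-0.018,-0.235,0,0,0,-47,-0.021,-0.265,0,0,0,-54],
)

```text
t: 29.1
tcp_pos: [0.561, -0.0713, 0.2625]
ee_rot: [0.523, 0.852, -0.001, -0.001]
ft_force: [0.8, -0.2, -0.1]
gripper_width: 0.0857
```

>>> servo_tool(
  targets=[-0.001,-0.02,-0.01,0,0,-7,-0.002,-0.035,-0.02,0,0,-14,-0.003,-0.044,-0.025,0,0,-21,-0.003,-0.044,-0.03,0,0,-28,-0.003,-0.044,-0.033,0,0,-31,-0.003,-0.044,-0.033,0,0,-31,-0.003,-0.044,-0.033,0,0,-31,-0.003,-0.044,-0.033,0,0,-31],
)

```text
t: 29.77
tcp_pos: [0.559, -0.1124, 0.2303]
ee_rot: [0.729, 0.685, -0.0, -0.0]
ft_force: [-0.2, -0.9, -1.0]
gripper_width: 0.0855
```

Run:
```python
from h import *
import pickle
s=st();w=r.get_image("wrist");pickle.dump(w,open("w23.pkl","wb"))
x,y=map(int,proj(w,[.556,-.145,.141]));print(x,y)
crop(w,"w23",x-75,max(0,y-120),x+75,min(384,y+60),5)
crop(w,"w23b",x-25,y-25,x+25,y+25,14)
```

```text
t 29.77 tcp [ 0.559  -0.1124  0.2303] rv [-131.1 -123.3    0. ] yaw? y-axis [ 0.998 -0.061 -0.001] F [-0.24 -0.87 -1.05] M [-0.01 -0.04  0.03] w 0.0855
252 243
```

View pics/w23.png

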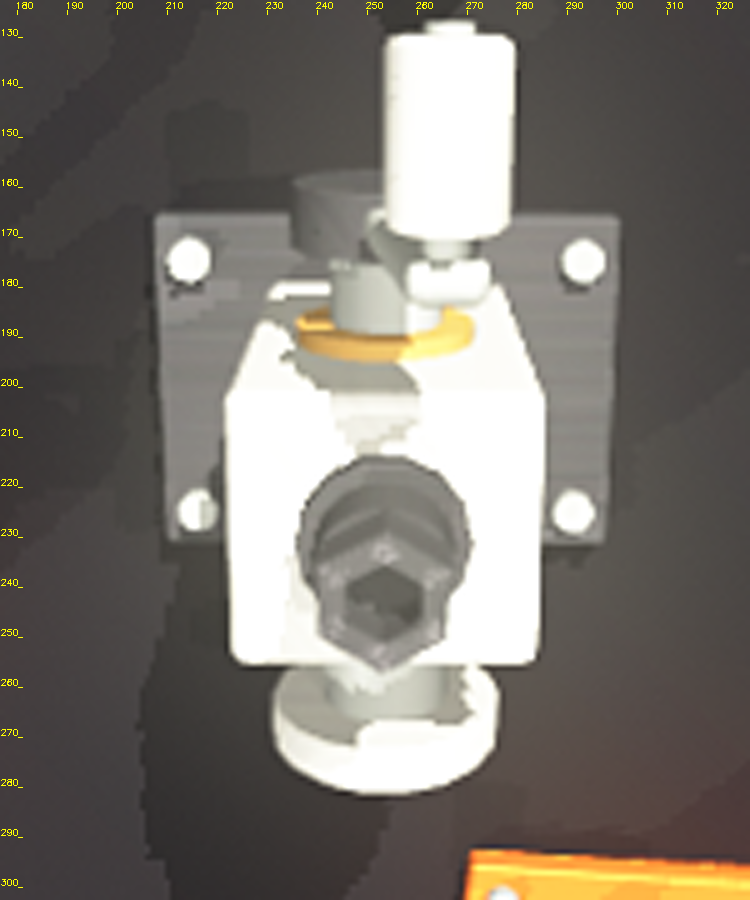

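View pics/w23b.png

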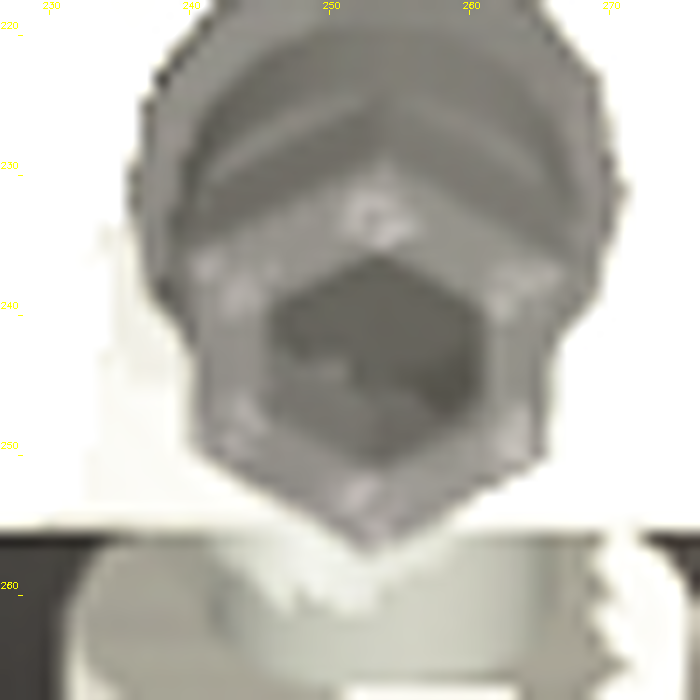

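Run:
```python
from h import *
import pickle
w=pickle.load(open("w23.pkl","rb"))
D=lambda u,v:(252-25+u/14-.5,243-25+v/14-.5)
inn=[(380,252),(487,308),(485,418),(378,468),(268,420),(271,308)]
p=np.array([onz(w,D(*q),.14)[:2] for q in inn]);c=p.mean(0);d=p-c
y=(np.degrees(np.arctan2(d[:,1],d[:,0]))+60)%60-30
y=(np.degrees(np.arctan2(d[:,1],d[:,0])))%60-30
print(c,np.linalg.norm(d,axis=1)*1000,y,y.mean())
h=onz(w,(252-75+450/5-.5,243-120+138/5-.5),.139);print(loc(h),np.arcsin(loc(h)[0]/.07))
```

```text
[ 0.55657848 -0.14586961] [7.2725212  7.50173159 7.46448499 7.02262434 7.71726877 7.40358162] [-4.45155205 -4.70480006 -2.93893439 -3.65323905 -3.95664002 -2.69773969] -3.7338175428183473
[0.0102688  0.07763102] 0.1472284511036216
```

Run:
```python
import cv2,numpy as np
L=[]
for n in("b17","b18"):
    c=cv2.imread(f"pics/{n}.png")[170:330,140:290];L.append(cv2.resize(c,None,fx=2.6,fy=2.6,interpolation=cv2.INTER_CUBIC))
cv2.imwrite("pics/cmp.png",np.hstack(L))
```

```text
(no output)
```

View pics/cmp.png

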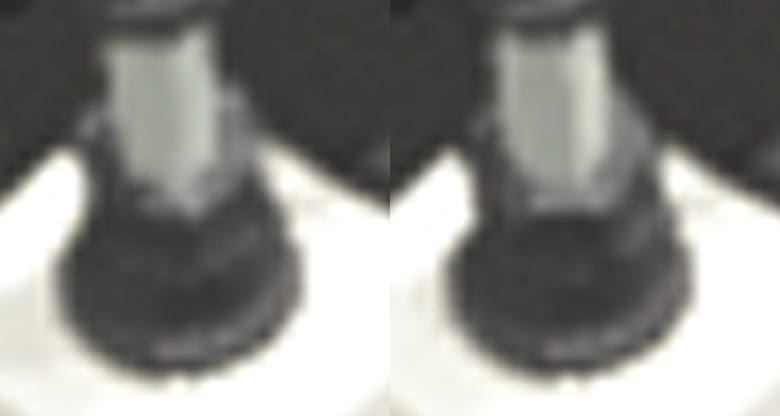

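Comparing the two moments, the head shows a vertex in front before turning and a flat in front mid-turn, so the screw turned with the key. The robot is clear of everything, so I'm handing in.

Run:
```python
from h import *
s=st();r.close_job()
```

```text
t 29.82 tcp [ 0.5591 -0.1124  0.2305] rv [-131.1 -123.3    0. ] yaw? y-axis [ 0.998 -0.062 -0.   ] F [ 0.22 -0.29 -0.3 ] M [ 0.03  0.01 -0.08] w 0.0854
the job is handed in; nothing more can be done
```

The job is done and handed in at 29.8 s of the 72 s allowed; no verdict was reported.

- **Lever:** I pushed it by its roller with 1–3 N until it snapped ahead into its seat at about 0.15 rad. The seat then resisted 4.6 N, so I backed off. It read about 0.147 rad again after the tightening.
- **Screw:** The key went about 10.5 mm into the socket and turned the screw clockwise with no early jam. Torque rose steeply to 0.45 N m after about 73° of key turn, which includes hex play and wind-up. That is above the 0.3 N m you called plenty.
- **Screw angle:** The last view gives about 60° (1.05 rad, good to a few hundredths). The hex looks the same every 60°, but a mid-turn picture shows the head did turn with the key.
- **Key:** It is back in its stand with the collar on the top face. The tool stood at the same height as when I took it (0.1034 m), and two views agree.
- **Other things:** None of the moves went near the bystanders, and they looked unmoved wherever they came into view. I did not measure their positions.
- **Disagreements:** Before inserting the key, positions from the fixed cameras and from the arm's pose differed by 2–3 mm. I lined the key's axis up with the socket in both pictures, and it went in without force. Over the stand, the same check was 0.5 px off in both views, in directions that contradict each other. There I used the tool position from the grasp instead, and it also went in without force.

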